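# Close and latch the specimen case

## Task

The grey specimen case is to go back into the cabinet. Take out the amber bottle that was left in it and stand it upright on the table clear of the case, slide the cover shut against its rubber seal, hook the wire loop of the draw latch over the keeper on the cover, and press the lever down flat, past centre, so that the latch stays closed. Leave the jar, the water bottle and the tray where they are.

Things in the scene. Friction and masses are not known exactly. Their poses are not given: they have to be found in the camera images.
- case: Grey case fixed to the table. Origin on the table below the lever pivot; x runs from the latch deck to the cover, y across, z up. Solid deck: x -125 to +15 mm, y +-65, top z = 85 mm. Compartment: x +15 to +155 mm, open-topped except under the cover; walls 8 mm, inner floor z = 12 mm, inner width 114 mm, wall tops z = 52 mm.
- cover (a joint): Opening q of the aluminium cover, m. Cover (132 x 120 x 8 mm, top z = 60 mm) slides along the case's x and stays where left (3 N friction); it spans case x = 20 mm + q to 152 mm + q. At q = 6 mm it meets the rubber seal (2.5 N/mm); 0 = hard stop. Shut by hand it rests at about 6 mm; the closed latch draws it to 2 to 4 mm.
- keeper_seat (a point): Seat of the loop bar's centre in the keeper, a steel hook on the cover; axes as the case's; case x = 85.5 mm + q, z = 96.5 mm. Post 18 (y) x 16 (x) mm, centre 14 mm to -x of the seat, top z = 114, can be pinched across y. From its +x face (6 mm to -x of the seat) stick out a lip 12 mm long (z 108-114) and below it a ledge 26 mm long (top z 90.5); the bar enters between them from +x.
- lever_pivot (a point): Lever hinge axis (along the case's y) above the deck, at case x = 0, z = 100 mm. Fixed on the case.
- lever (a joint): Lever angle in rad: 0 = flat, lying over the deck towards the case's -x; grows as it is raised up and over towards the keeper (1.57 = upright; limit 2.2). Steel bar 17 to 18 mm wide, 8 mm thick (10 mm at the black end), reaching 105 mm from the pivot. It stays where it is left (about 0.12 N m friction).
- lever_tip (a point): The lever's free end, on its middle line, 105 mm from the pivot.
- loop (a joint): Loop's angle on the lever, rad; stays where left (0.06 N m friction). 0 = pointing opposite to the lever, 3.14 = folded along it. Its elevation above the case's +x is (loop - lever). Its hinge is on the lever, 22 mm from the pivot towards the tip and 3 mm to the side that is below when flat; lever and loop form a two-link chain in the case's x-z plane, so moving the bar moves both.
- loop_bar (a point): Centre of the loop's cross bar: steel bar 12 mm thick and 50 mm long along the case's y, 110 mm from the loop's hinge; the two 7 mm side wires run at y = +-16 mm. It can be pinched across its two ends, with the fingers upright, and turns in that grasp.
- bottle: Amber bottle, 44 mm diameter up to 92 mm, cap 26 mm diameter to 108 mm high, about 150 g, standing in the open part of the compartment. Origin at the centre of its underside, z along its axis.
- jar: Bystander: clear glass jar with black lid, 72 mm diameter, 105 mm high. Origin at the centre of its underside.
- water_bottle: Bystander: clear plastic water bottle with white cap, 64 mm diameter, 185 mm high. Origin at the centre of its underside.
- tray: Bystander: white open tray, 130 (x) x 90 (y) x 30 mm. Origin at the centre of its underside.
Things that resemble listed ones, but are neither listed nor needed, are in the scene too. Leave any purple look-alike of the bottle alone.

How it is judged:
By the outcome, as a careful person would: the job done as asked, in the order asked, and still so for the second after the job is handed in, with the robot touching nothing.
It also fails if it takes over 69 s, if anything falls off the work surface, if the arm or the gripper's body presses on something with over 40 N, if the wrist force passes 120 N, or if a joint passes its speed limit or range.

## Robot

A 6-joint arm with a two-finger parallel gripper is mounted at the origin on the work surface. World frame = base frame: x ahead of the robot, y to its left, z up, the work surface at z = 0. Lengths are in m, angles in rad, forces in N, time in s.
With the tool pointing down it reaches from about 0.225 to 0.875 m from the base axis. Payload 3.4 kg.
Tool frame: the origin (TCP) lies on the centre line of the jaws, within the pads' length; the fingertips stand 19 mm ahead of it and the grasp point (between the pads) is the TCP (nose_length is the distance from the TCP to the fingertips, in m); z points along the fingers, y is the direction in which the jaws open and shut (so a half turn about z gives the same grasp; the last joint's range is limited). The gripper opens to 85 mm and grips with 20 to 120 N. Pads are 22 mm wide; open, the fingers measure 114 mm over their backs; the gripper's body (76 mm by 85 mm) begins 54 mm behind the grasp point. The pads swing forward as they close: fully open they stand 13 mm farther back than shut.
Start: joints at [-1.255, 0.276, 1.505, -0, 1.361, -0.121], TCP at [0.243, -0.521, 0.25] pointing down, gripper open.
Joint ranges: [-2.89, 2.89], [-0.75, 2.08], [0.22, 2.7], [-1.18, 4.32], [0.11, 2.71], [-2.7, 2.7]. Speed limits (rad/s): [2.57, 2.57, 3.14, 3.14, 3.14, 3.14].

## Interface

Orientations are given as a unit quaternion [w, x, y, z].
In Python, from rig import * gives the robot as it stands.
- The arm moves only by the shell command python3 -m jog 'ROWS' [OPENING] [FORCE]. ROWS is JSON, one flat list of numbers, 6 for each row, row after row: the shift along the tool's x, y, z in mm, then the turn, a rotation vector about the tool's x, y, z in degrees. In form: [tx, ty, tz, wx, wy, wz, tx, ty, tz, wx, wy, wz, ...]. A call has 1 to 10 rows; each row is the pose to reach, as a shift and turn from the pose commanded when the call began, along the tool's axes at that moment; what a row does not reach only later rows make up. A row lasts 1/8 s, in which the tool goes at most 62.5 mm and 10.7 degrees, less where a joint would pass 70% of its speed; a pose out of reach is approached as far as the arm can. A call with a gripper value outside its range is refused whole. OPENING is the closure, from 0 (fully open) to 1 (shut), set as the call begins (- or left out, the last holds). The fingers move at their own pace and stop on an object; FORCE is the grip in N (left out, the last holds). Time passes only in rows, so rows that repeat a pose let the fingers close. It gives the time, the measured TCP pose, the force and the opening at its end, in the units of the state.
- get_state(): the state, without advancing time (a new reading comes with each control period).
- get_image(name): name is "scene" or "top" or "wrist"; returns a dict with "frame" (480x640x3 uint8, red, green, blue), "camera_matrix" (3x3 intrinsics, pixels), "rvec" (rotation vector, rad) and "tvec" (3), from world to camera coordinates, as OpenCV has them. Camera axes: x right, y down, z forward; pixel columns grow to the right and rows downward; lengths in m; the calibration is good to about 2 mm. A picture is of the moment at which its call begins. There is no depth.
- sign_off(): hands the job in, once; it reports no verdict.
The state is a dict: "clock": time; "qpos": joint angles; "qd": joint speeds; "effort": joint torques, N m; "position": TCP position; "ee_rot": TCP orientation; "contact_force": force on the tool from outside, world axes, zero at the start; "moment": the same for the moment, N m; "width": finger opening in m.
Only numpy, scipy, OpenCV 4.12 (cv2) and the standard library are available. Lean on these libraries where they do the work, as an engineer would, in place of code of your own. Each camera call takes 0.05 s, during which the arm holds its last target.

## Working session

There is one attempt and no reset: what is moved stays moved. The work goes in short steps, Python scripts to look and compute and a shell command to move; the robot and the scene stay as the last step left them, time stands still between calls to the robot, and variables do not carry over. Pictures are saved under pics/ and viewed, and the job is handed in when it is done.

```bash
ls; mkdir -p pics; python3 - <<'E'
from rig import *
import cv2
s=get_state();print({k:(v if not hasattr(v,'round') else v) for k,v in s.items()})
for n in("scene","top","wrist"):
    d=get_image(n);cv2.imwrite(f"pics/{n}0.png",d["frame"][:,:,::-1]);print(n,d["camera_matrix"],d["rvec"],d["tvec"])
E
```

```text
pics
{'clock': 0.0, 'qpos': array([-1.25497534e+00,  2.76553069e-01,  1.50612671e+00,  2.78380412e-06,
        1.36072267e+00, -1.20981544e-01]), 'qd': array([-0.00047728, -0.00054323, -0.00057208,  0.0005116 ,  0.00113724,
       -0.00030703]), 'effort': array([ 2.48305652e-03, -4.16762424e+01, -2.45806593e+01,  4.11871060e-04,
        1.09906518e-02, -1.19334260e-05]), 'position': array([ 0.24309863, -0.52052811,  0.24946616]), 'ee_rot': array([-9.00742996e-04,  9.76244757e-01,  2.16668769e-01, -8.66612661e-05]), 'contact_force': array([-0.01138507, -1.25332698, -0.70693933]), 'moment': array([-0.01574621, -0.0073744 ,  0.01341482]), 'width': 0.08481978049080928}
scene [[613.29281443   0.         324.67435258]
 [  0.         613.29281443 242.66778256]
 [  0.           0.           1.        ]] [ 2.3408782   1.09968137 -0.32704266] [-0.27423526 -0.32556171  1.22979986]
top [[582.27640474   0.         320.6933524 ]
 [  0.         582.27640474 236.70786797]
 [  0.           0.           1.        ]] [ 2.15629075 -2.1872469   0.17656585] [-0.10747437  0.5478477   0.98658922]
wrist [[353.67273369   0.         313.41067029]
 [  0.         353.67273369 238.50853481]
 [  0.           0.           1.        ]] [-2.43356869  1.54830119  0.23240026] [-0.57387635 -0.03810563  0.38015547]
```

View pics/scene0.png

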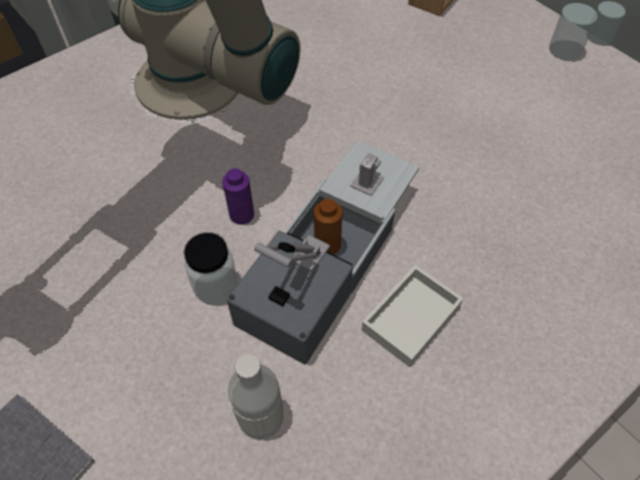

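View pics/top0.png

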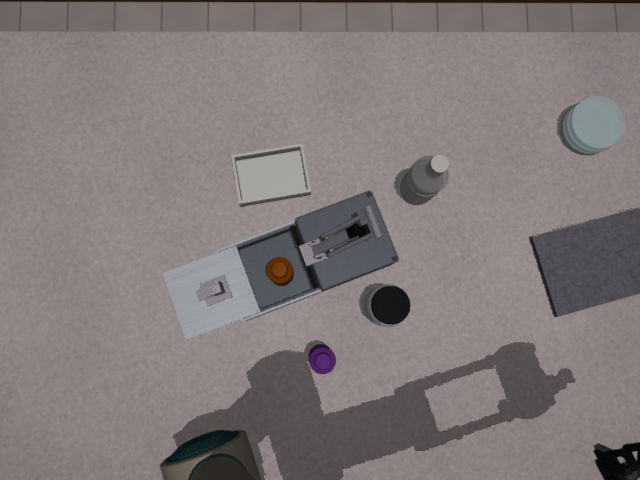

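View pics/wrist0.png

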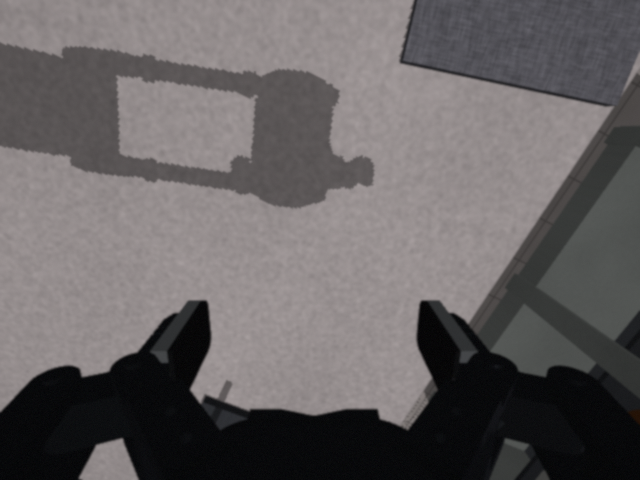

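```bash
cat > h.py <<'E'
import numpy as np,cv2
from rig import *
from scipy.spatial.transform import Rotation as R
def ray(d,uv):
    K=d["camera_matrix"];Rm=cv2.Rodrigues(np.array(d["rvec"]))[0];t=np.array(d["tvec"]).ravel()
    o=-Rm.T@t; v=Rm.T@np.linalg.inv(K)@np.array([uv[0],uv[1],1.]); return o,v/np.linalg.norm(v)
def onz(d,uv,z):
    o,v=ray(d,uv); return o+v*(z-o[2])/v[2]
def tri(d1,u1,d2,u2):
    o1,v1=ray(d1,u1);o2,v2=ray(d2,u2)
    A=np.stack([v1,-v2],1);s=np.linalg.lstsq(A,o2-o1,rcond=None)[0]
    a=o1+s[0]*v1;b=o2+s[1]*v2;return (a+b)/2,np.linalg.norm(a-b)
def proj(d,p):
    return cv2.projectPoints(np.array(p,float).reshape(-1,1,3),np.array(d["rvec"]),np.array(d["tvec"]),d["camera_matrix"],None)[0].reshape(-1,2)
def crop(d,x0,y0,x1,y1,s,name):
    cv2.imwrite("pics/"+name,cv2.resize(d["frame"][y0:y1,x0:x1,::-1],None,fx=s,fy=s,interpolation=cv2.INTER_CUBIC))
def tool(): 
    s=get_state();q=s["ee_rot"];return np.array(s["position"]),R.from_quat([q[1],q[2],q[3],q[0]]),s
E
python3 - <<'E'
from h import *
import pickle
D={n:get_image(n) for n in("scene","top")}
pickle.dump(D,open("d0.pkl","wb"))
crop(D["top"],155,180,415,345,3,"t1.png");crop(D["scene"],220,130,430,370,2.5,"s1.png")
E
```

```text
(no output)
```

View pics/t1.png

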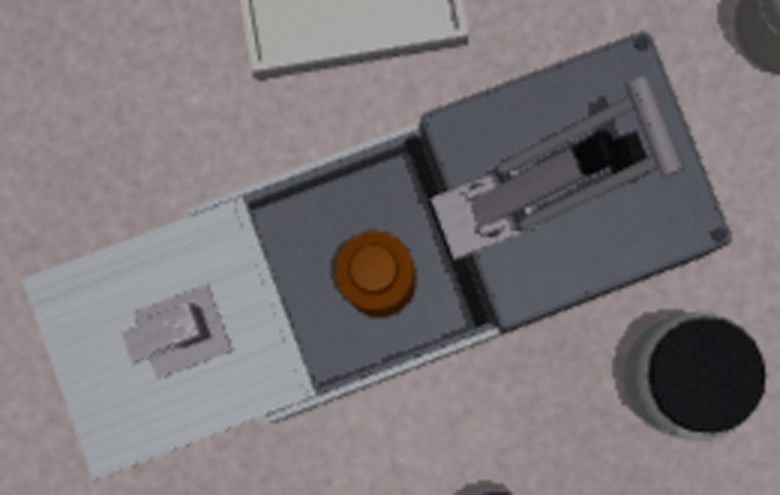

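View pics/s1.png

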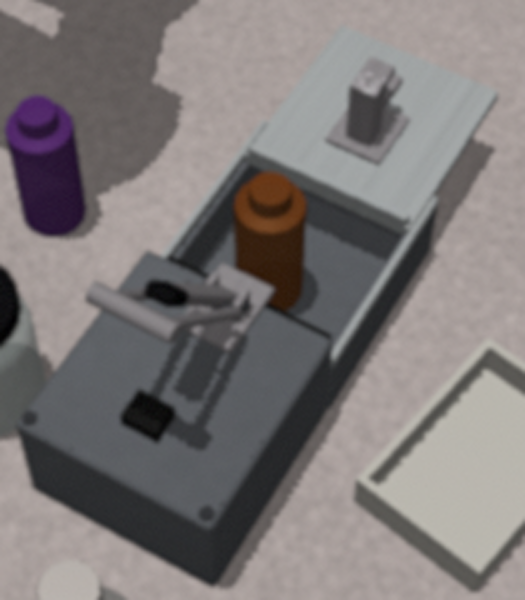

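```bash
python3 - <<'E'
from h import *
import pickle
D=pickle.load(open("d0.pkl","rb"));T=D["top"];S=D["scene"]
t=lambda x,y:(155+x/3,180+y/3); s=lambda x,y:(220+x/2.5,130+y/2.5)
c=[onz(T,t(*p),.085) for p in [(652,34),(731,241),(502,331),(420,120)]]
print("top corners",np.round(c,4).tolist())
cs=[onz(S,s(*p),.085) for p in [(217,533),(20,428),(150,253),(331,340)]]
print("scene",np.round(cs,4).tolist())
C=np.array(c)
print([np.linalg.norm(C[i]-C[(i+1)%4]).round(4) for i in range(4)])
# case: (-125,-65?)... case x dir = toward cover
M=np.array([[-125,-65],[-125,65],[15,65],[15,-65]])/1000.
# case y = z x x
from itertools import product
def fit(P,M):
    a=M-M.mean(0);b=P-P.mean(0);th=np.arctan2((a[:,0]*b[:,1]-a[:,1]*b[:,0]).sum(),(a*b).sum());Rm=np.array([[np.cos(th),-np.sin(th)],[np.sin(th),np.cos(th)]])
    o=P.mean(0)-Rm@M.mean(0);return th,o,np.abs(P-(M@Rm.T+o)).max()
for P in(C,np.array(cs)):
  for sg in(1,-1):
    print(sg,fit(P[:,:2],M*[1,sg]))
# cover
cc=[onz(T,t(*p),.06) for p in [(240,200),(315,393),(97,478),(22,281)]]
print(np.round(cc,4).tolist())
bc=[onz(T,t(374,268),.108),onz(S,s(270,192),.108)];print("cap",bc)
print("keeper top",onz(S,s(377,78),.114),onz(T,t(182,332),.114))
p,r,_=tool();print(r.as_matrix())
E
```

```text
top corners [[0.6166, -0.2024, 0.085], [0.4987, -0.2434, 0.085], [0.4506, -0.1148, 0.085], [0.5689, -0.0709, 0.085]]
scene [[0.6284, -0.1979, 0.085], [0.5088, -0.2428, 0.085], [0.4604, -0.1144, 0.085], [0.576, -0.0709, 0.085]]
[np.float64(0.1249), np.float64(0.1373), np.float64(0.1261), np.float64(0.14)]
1 (np.float64(1.9200094926979285), array([ 0.51488745, -0.1061868 ]), np.float64(0.0024856336413713875))
-1 (np.float64(1.9651903130914985), array([ 0.51257249, -0.1070895 ]), np.float64(0.12208371840139454))
1 (np.float64(1.9388878626442287), array([ 0.52361293, -0.10518212]), np.float64(0.0031082425366145))
-1 (np.float64(2.0403716523716606), array([ 0.51851596, -0.10745116]), np.float64(0.12427792780813429))
[[0.5279, 0.032, 0.06], [0.4184, -0.0101, 0.06], [0.3736, 0.1108, 0.06], [0.4836, 0.154, 0.06]]
cap [array([ 0.48473277, -0.04537276,  0.108     ]), array([ 0.48433068, -0.04055047,  0.108     ])]
keeper top [0.46182711 0.06583845 0.114     ] [0.45166466 0.05655665 0.114     ]
[[ 9.06118207e-01  4.23024492e-01 -2.71720039e-04]
 [ 4.23024567e-01 -9.06117839e-01  8.22738916e-04]
 [ 1.01828338e-04 -8.60442964e-04 -9.99999625e-01]]
```

```bash
python3 - <<'E'
from h import *
import pickle
D=pickle.load(open("d0.pkl","rb"));T=D["top"];S=D["scene"]
t=lambda x,y:(155+x/3,180+y/3); s=lambda x,y:(220+x/2.5,130+y/2.5)
for a,b in [((652,34),(217,533)),((731,241),(20,428)),((502,331),(150,253)),((420,120),(331,340)),((374,268),(270,192))]:
    print(tri(T,t(*a),S,s(*b)))
o=np.array([.5175,-.1065]);th=1.925
ex=np.array([np.cos(th),np.sin(th)]);ey=np.array([-ex[1],ex[0]])
def W(x,y,z): return [*(o+ex*x/1000+ey*y/1000),z/1000]
for d,n,b,f in((T,"t2.png",(155,180,415,345),3),(S,"s2.png",(220,130,430,370),2.5)):
    im=cv2.resize(d["frame"][b[1]:b[3],b[0]:b[2],::-1],None,fx=f,fy=f,interpolation=cv2.INTER_CUBIC)
    for poly,col in(([W(-125,-65,85),W(-125,65,85),W(15,65,85),W(15,-65,85)],(0,255,0)),([W(-125,-65,0),W(-125,65,0),W(155,65,0),W(155,-65,0)],(0,0,255)),([W(15,-65,52),W(15,65,52),W(155,65,52),W(155,-65,52)],(255,255,0))):
        p=((proj(d,poly)-[b[0],b[1]]+.5)*f-.5).astype(int);cv2.polylines(im,[p],True,col,1)
    cv2.imwrite("pics/"+n,im)
E
```

```text
(array([ 0.62173114, -0.19947196,  0.07483424]), np.float64(0.010431139806565029))
(array([ 0.50116641, -0.24279206,  0.07376015]), np.float64(0.0058683477044348745))
(array([ 0.45259571, -0.11277332,  0.07450225]), np.float64(0.005758948288080445))
(array([ 0.57139923, -0.06912511,  0.07692705]), np.float64(0.004149138073550442))
(array([ 0.48553198, -0.04400078,  0.11181796]), np.float64(0.003691211325111925))
```

View pics/t2.png

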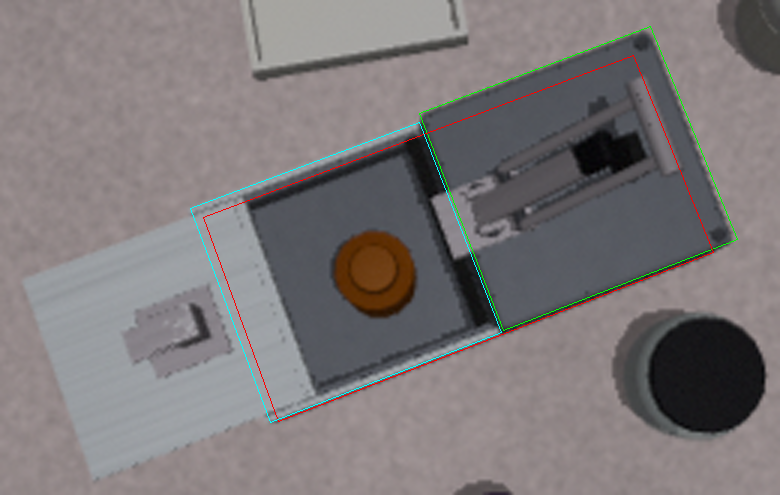

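View pics/s2.png

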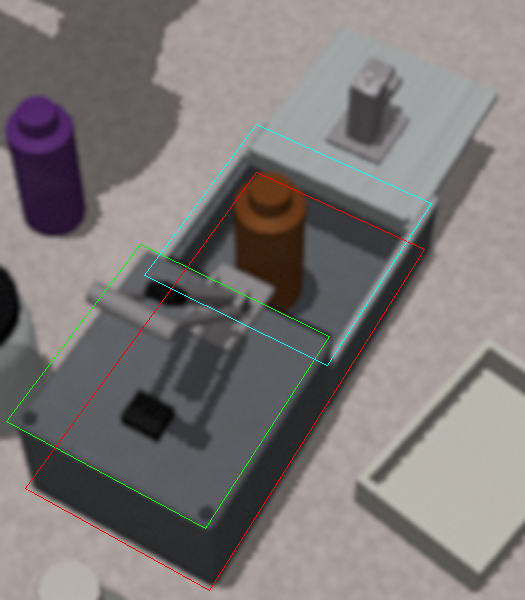

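```bash
cat >> h.py <<'E'
O=np.array([.5175,-.1065]);TH=1.925
def setf(o,th):
    global O,TH
    O=np.array(o);TH=th
def axes(): 
    ex=np.array([np.cos(TH),np.sin(TH),0]);return ex,np.array([-ex[1],ex[0],0])
def W(x,y,z):
    ex,ey=axes();return np.array([*O,0])+ex*x/1000+ey*y/1000+np.array([0,0,z/1000])
def Cc(p):
    ex,ey=axes();d=np.array(p)-[*O,0];return np.round(np.array([d@ex,d@ey,d[2]])*1000,1)
def to(p,Rt=None):
    """shift mm/rotvec deg in tool axes from the measured pose"""
    P,r,_=tool();v=r.as_matrix().T@(np.array(p)-P)*1000
    w=np.zeros(3) if Rt is None else (r.inv()*Rt).as_rotvec(degrees=True)
    print("tool",Cc(P),"shift",v.round(1),"turn",w.round(1))
def down(sy):
    ex,ey=axes();y=ey*sy;z=np.array([0,0,-1.]);return R.from_matrix(np.stack([np.cross(y,z),y,z],1))
E
python3 - <<'E'
from h import *
d=get_image("wrist");o,v=ray(d,(320,240));P,r,_=tool();M=r.as_matrix().T
print("cam in tool",M@(o-P),"axis",M@v, "right",M@cv2.Rodrigues(d["rvec"])[0].T@[1,0,0])
for b in(1,-1): to([.485,-.043,.30],down(b))
import pickle
D=pickle.load(open("d0.pkl","rb"));T=D["top"];S=D["scene"]
print(Cc(onz(T,(155+374/3,180+268/3),.12)),Cc(onz(S,(220+270/2.5,130+192/2.5),.12)))
E
```

```text
cam in tool [ 0.07441145 -0.00030836 -0.12413101] axis [-0.2951128   0.01842299  0.95528479] right [4.92150690e-04 9.99999812e-01 3.66387465e-04]
tool [-293.5  401.   250. ] shift [ 421.3 -330.8  -49.8] turn [-0.   0.  94.7]
tool [-293.5  401.   250. ] shift [ 421.3 -330.8  -49.8] turn [ -0.   -0.  -85.3]
[ 68.6  10.5 120. ] [ 65.4   3.8 120. ]
```

```bash
python3 -m jog '[45,-36,-10,0,0,-9, 90,-72,-20,0,0,-18, 135,-108,-30,0,0,-27, 180,-144,-40,0,0,-36, 225,-180,-50,0,0,-45, 270,-216,-50,0,0,-54, 315,-252,-50,0,0,-63, 360,-288,-50,0,0,-72, 405,-324,-50,0,0,-80, 421,-331,-50,0,0,-85.3]'; python3 -m jog '[0,0,0,0,0,0]'
python3 - <<'E'
from h import *
d=get_image("wrist");cv2.imwrite("pics/w1.png",d["frame"][:,:,::-1])
to([.485,-.043,.30],down(-1))
b=get_image("scene");crop(b,180,100,440,340,3,"s3.png")
E
```

```text
clock: 1.55
position: [0.4854, -0.0398, 0.3003]
ee_rot: [-0.0, 0.568, 0.823, 0.001]
contact_force: [-0.4, -1.4, -0.7]
width: 0.0853
clock: 1.68
position: [0.4851, -0.042, 0.3001]
ee_rot: [-0.0, 0.571, 0.821, -0.0]
contact_force: [-0.1, 0.2, 0.7]
width: 0.085
tool [ 71.1   8.9 300.1] shift [-0.2  0.4  0.1] turn [-0.1  0.   0. ]
```

View pics/w1.png

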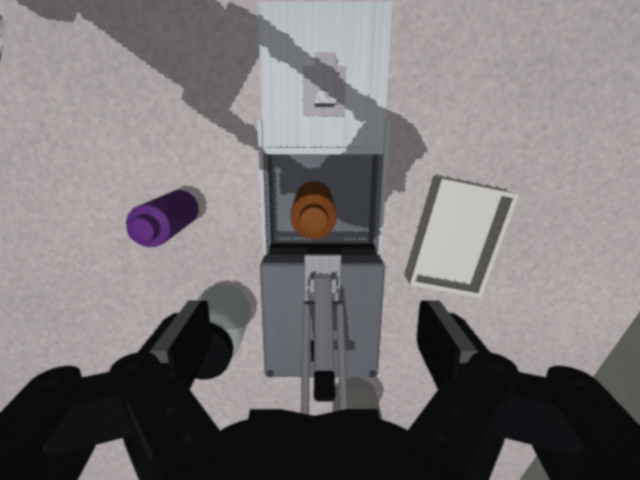

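```bash
python3 - <<'E'
from h import *
import pickle
d=get_image("wrist");pickle.dump(d,open("w1.pkl","wb"))
for n,u,z in [("d -125+65",(264,376),85),("-125-65",(383,375),85),("15,65",(261.5,256),85),("15,-65",(383,255),85),("cap",(314,219),120),("cover front L",(260,153),60),("cover front R",(386,153),60),("wallL 65 15",(262,252),52)]:
    print(n,Cc(onz(d,u,z/1000)))
crop(d,240,140,420,420,2.8,"w1c.png")
crop(d,240,0,420,180,3.3,"w1k.png")
E
```

```text
d -125+65 [-121.8   65.6   85. ]
-125-65 [-120.5  -69.7   85. ]
15,65 [23.2 62.2 85. ]
15,-65 [ 24.2 -61.5  85. ]
cap [ 70.5   8.8 120. ]
cover front L [123.9  62.9  60. ]
cover front R [123.8 -63.5  60. ]
wallL 65 15 [16.  66.6 52. ]
```

View pics/w1c.png

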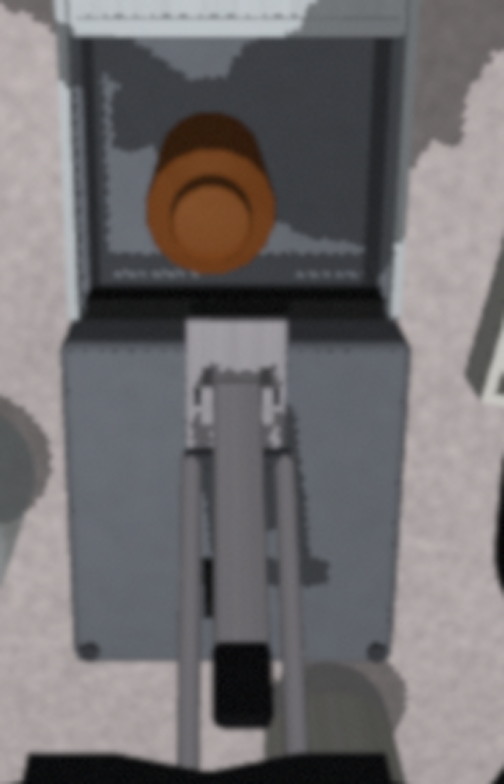

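View pics/s3.png

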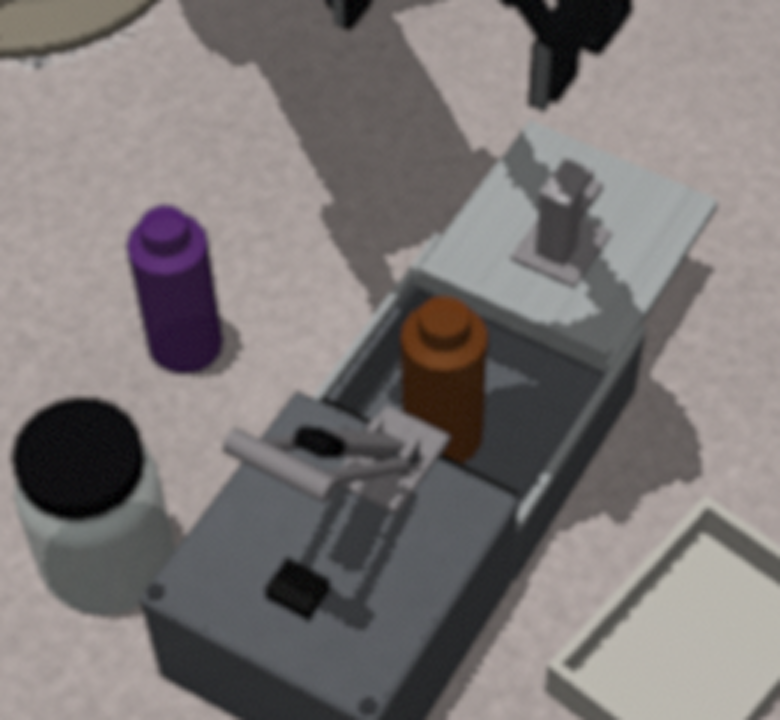

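View pics/w1k.png

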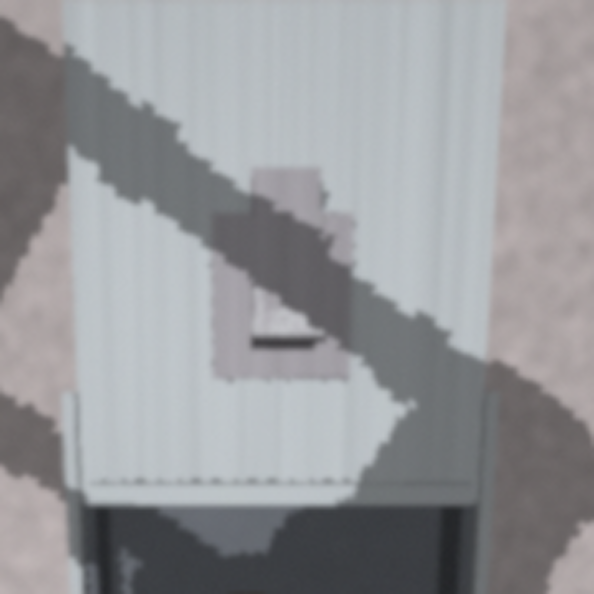

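```bash
python3 -m jog '[-0.5,0,55,0,0,0, -0.5,0,110,0,0,0, -0.5,0,160,0,0,0, -0.5,0,200,0,0,0, -0.5,0,220,0,0,0, -0.5,0,220,0,0,0]' 0 40; python3 -m jog '[0,0,0,0,0,0,0,0,0,0,0,0,0,0,0,0,0,0,0,0,0,0,0,0,0,0,0,0,0,0,0,0,0,0,0,0]' 1 40
python3 - <<'E'
from h import *
to(W(70.5,8.8,80))
d=get_image("wrist");cv2.imwrite("pics/w2.png",d["frame"][:,:,::-1])
E
```

```text
clock: 2.58
position: [0.4832, -0.0444, 0.0791]
ee_rot: [-0.002, 0.572, 0.82, -0.001]
contact_force: [-0.2, -0.3, 0.5]
width: 0.0852
clock: 3.32
position: [0.4857, -0.0439, 0.0816]
ee_rot: [0.001, 0.571, 0.821, 0.0]
contact_force: [-1.6, -2.2, 5.8]
width: 0.043
tool [69.8  8.1 81.6] shift [ 0.7 -0.7  1.6] turn [0. 0. 0.]
```

View pics/w2.png

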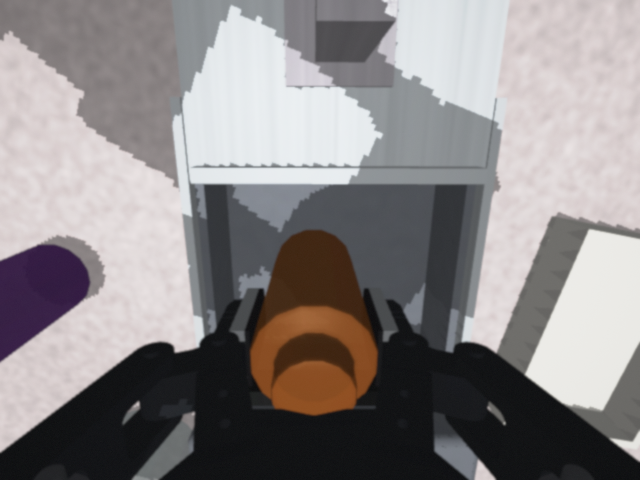

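```bash
python3 -m jog '[0,0,-30,0,0,0, 0,0,-80,0,0,0, 0,0,-120,0,0,0, 40,45,-140,0,0,0, 80,90,-140,0,0,0, 120,130,-140,0,0,0, 145,155,-140,0,0,0, 150,159,-140,0,0,0, 150,159,-140,0,0,0]'; python3 - <<'E'
from h import *
to(W(220,-150,69.5),down(-1))
d=get_image("scene");cv2.imwrite("pics/s4.png",d["frame"][:,:,::-1])
E
```

```text
clock: 4.5
position: [0.5812, 0.1524, 0.2198]
ee_rot: [-0.0, 0.571, 0.821, -0.001]
contact_force: [0.5, -1.2, -2.1]
width: 0.043
tool [ 220.7 -149.6  219.8] shift [ -0.7   0.7 150.3] turn [-0.1  0.   0.1]
```

View pics/s4.png

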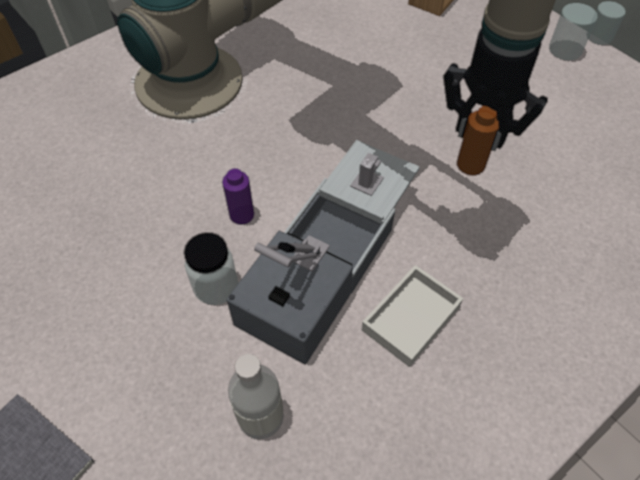

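```bash
python3 -m jog '[0,0,40,0,0,0, 0,0,85,0,0,0, 0,0,120,0,0,0, 0,0,140,0,0,0, 0,0,146,0,0,0, 0,0,148,0,0,0, 0,0,149,0,0,0]'; python3 -m jog '[0,0,0.5,0,0,0,0,0,0.5,0,0,0]'
```

```text
clock: 5.42
position: [0.5826, 0.1522, 0.0724]
ee_rot: [0.001, 0.571, 0.821, 0.001]
contact_force: [-0.0, -0.2, -2.3]
width: 0.0431
clock: 5.68
position: [0.5821, 0.1525, 0.0713]
ee_rot: [0.0, 0.571, 0.821, 0.0]
contact_force: [0.8, -0.2, -1.4]
width: 0.0433
```

```bash
python3 -m jog '[0,0,1,0,0,0,0,0,1,0,0,0]';python3 -m jog '[0,0,1,0,0,0,0,0,1,0,0,0]'
```

```text
clock: 5.92
position: [0.5818, 0.1524, 0.0698]
ee_rot: [0.0, 0.571, 0.821, -0.0]
contact_force: [0.0, -0.6, -2.8]
width: 0.0431
clock: 6.18
position: [0.5818, 0.1524, 0.0696]
ee_rot: [0.0, 0.571, 0.821, 0.0]
contact_force: [-3.0, -0.6, 5.2]
width: 0.043
```

```bash
python3 -m jog '[0,0,0,0,0,0,0,0,0,0,0,0,0,0,0,0,0,0,0,0,0,0,0,0]' 0;python3 -m jog '[0,0,-40,0,0,0,0,0,-90,0,0,0,0,0,-140,0,0,0,0,0,-150,0,0,0]'; python3 - <<'E'
from h import *
import pickle
D={n:get_image(n) for n in("scene","top")};pickle.dump(D,open("d1.pkl","wb"))
cv2.imwrite("pics/t5.png",D["top"]["frame"][:,:,::-1])
crop(D["scene"],220,130,520,370,2.5,"s5.png")
E
```

```text
clock: 6.68
position: [0.5819, 0.1524, 0.0686]
ee_rot: [-0.0, 0.571, 0.821, -0.0]
contact_force: [-0.0, -0.5, -0.1]
width: 0.0855
clock: 7.18
position: [0.5839, 0.1527, 0.223]
ee_rot: [0.003, 0.571, 0.821, 0.003]
contact_force: [0.3, 0.6, 0.5]
width: 0.0855
```

View pics/t5.png

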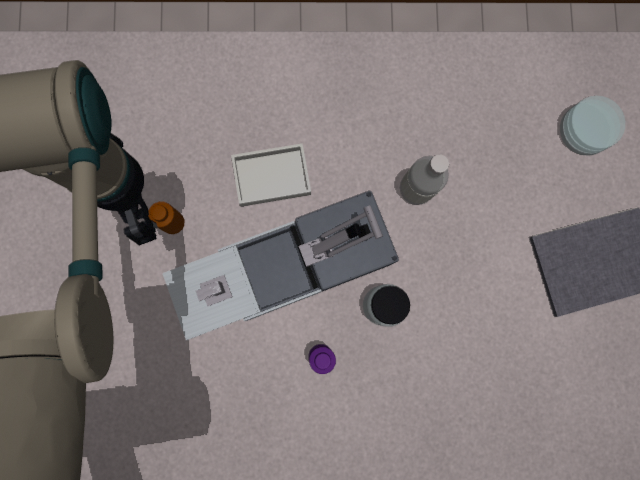

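View pics/s5.png

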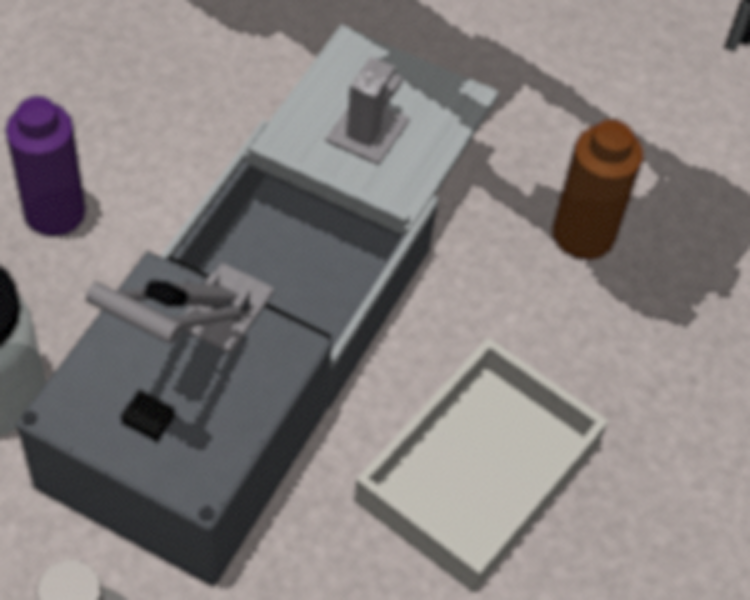

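```bash
python3 -m jog '[-15,-50,0,0,0,0,-30,-100,0,0,0,0,-42,-140,0,0,0,0,-45,-150,0,0,0,0,-45,-150,0,0,0,0]'; python3 - <<'E'
from h import *
import pickle
d=get_image("wrist");pickle.dump(d,open("w2.pkl","wb"))
cv2.imwrite("pics/w6.png",d["frame"][:,:,::-1])
to(W(175.5,0,105),down(-1))
print(proj(d,[W(175.5,0,114),W(175.5-8,9,114),W(175.5-8,-9,114)]))
E
```

```text
clock: 7.9
position: [0.4565, 0.058, 0.2179]
ee_rot: [-0.001, 0.572, 0.821, -0.0]
contact_force: [0.1, 0.3, -0.6]
width: 0.0851
tool [175.4  -0.8 218.1] shift [  0.   -0.8 113.1] turn [ 0. -0.  0.]
[[313.55986734 245.80122131]
 [300.42164834 256.89982684]
 [326.69383244 256.90647974]]
```

View pics/w6.png

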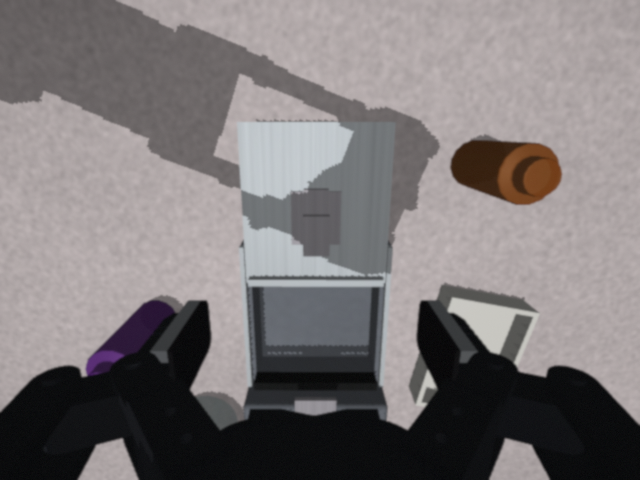

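```bash
python3 -m jog '[0,1,45,0,0,0,0,1,85,0,0,0,0,1,108,0,0,0,0,1,114,0,0,0,0,1,114,0,0,0]'; python3 -m jog '[0,0,0,0,0,0,0,0,0,0,0,0,0,0,0,0,0,0,0,0,0,0,0,0,0,0,0,0,0,0]' 1 30; python3 - <<'E'
from h import *
to(W(175.5,0,105),down(-1))
d=get_image("wrist");cv2.imwrite("pics/w7.png",d["frame"][:,:,::-1])
d=get_image("scene");crop(d,280,50,480,250,3,"s7.png")
E
```

```text
clock: 8.57
position: [0.4587, 0.0588, 0.1047]
ee_rot: [0.0, 0.571, 0.821, 0.0]
contact_force: [0.1, -0.2, 0.9]
width: 0.0852
clock: 9.2
position: [0.4579, 0.0584, 0.1052]
ee_rot: [0.0, 0.571, 0.821, 0.0]
contact_force: [-1.0, -0.4, 3.3]
width: 0.0172
tool [175.3  -1.3 105.2] shift [ 0.2 -1.3  0.2] turn [0. 0. 0.]
```

View pics/w7.png

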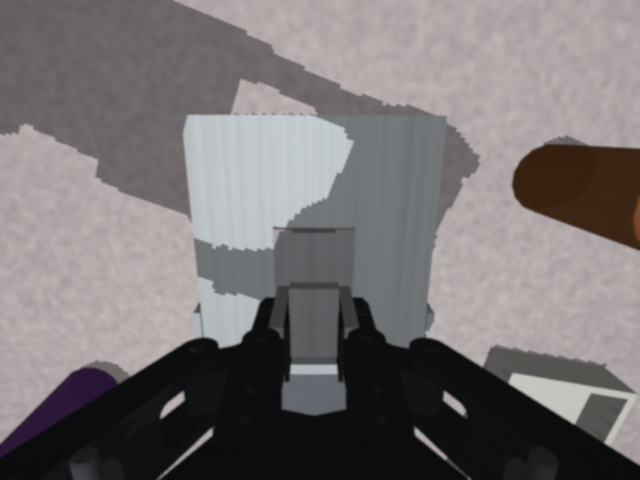

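View pics/s7.png

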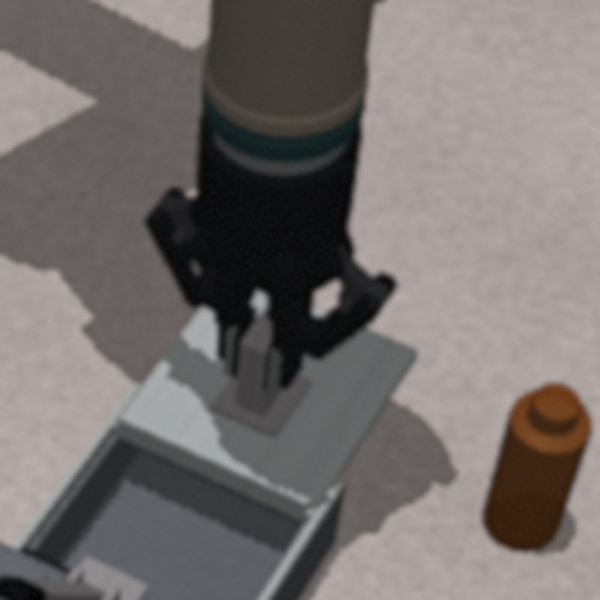

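```bash
python3 -m jog '[-8,0,0,0,0,0,-20,0,0,0,0,0,-32,0,0,0,0,0,-44,0,0,0,0,0,-56,0,0,0,0,0,-68,0,0,0,0,0,-80,0,0,0,0,0,-88,0,0,0,0,0,-88,0,0,0,0,0]'; python3 - <<'E'
from h import *
p,r,s=tool();print(Cc(p),Cc(s["contact_force"]+np.array([*O,0]))/1000,s["width"])
E
```

```text
clock: 10.42
position: [0.4886, -0.0247, 0.1053]
ee_rot: [0.0, 0.571, 0.821, -0.0]
contact_force: [-0.8, -2.1, 6.0]
width: 0.0174
[ 86.7  -1.2 105.3] [-1.6421  1.4721  6.0499] 0.01737254781078641
```

```bash
cat > f.py <<'E'
from h import *
p,r,s=tool();ex,ey=axes();f=np.array(s["contact_force"]);print(Cc(p),"Fx %.1f Fy %.1f Fz %.1f"%(f@ex,f@ey,f[2]),"w %.4f"%s["width"], "t",round(s["clock"],2))
E
python3 -m jog '[-4,0,0,0,0,0,-7,0,0,0,0,0,-7,0,0,0,0,0]'>/dev/null; python3 f.py; python3 -m jog '[-2,0,0,0,0,0,-2,0,0,0,0,0]'>/dev/null; python3 f.py;python3 -m jog '[-2,0,0,0,0,0,-2,0,0,0,0,0]'>/dev/null; python3 f.py
```

```text
[ 80.6  -1.2 105.3] Fx 2.0 Fy 1.7 Fz 6.6 w 0.0176 t 10.8
[ 78.9  -1.2 105.2] Fx 2.3 Fy 0.9 Fz 6.5 w 0.0176 t 11.05
[ 77.3  -1.2 105.2] Fx 3.4 Fy 1.6 Fz 6.8 w 0.0176 t 11.3
```

```bash
for i in 1 2 3; do python3 -m jog '[-1.5,0,0,0,0,0,-1.5,0,0,0,0,0]'>/dev/null; python3 f.py; done
```

```text
[ 76.5  -1.2 105.2] Fx 5.6 Fy 0.2 Fz 6.8 w 0.0173 t 11.55
[ 75.7  -1.2 105.2] Fx 7.2 Fy 1.1 Fz 8.6 w 0.0169 t 11.8
[ 74.9  -1.1 105.2] Fx 10.0 Fy -0.7 Fz 8.7 w 0.0173 t 12.05
```

```bash
python3 -m jog '[0,0,0,0,0,0,0,0,0,0,0,0,0,0,0,0,0,0,0,0,0,0,0,0]' 0;python3 -m jog '[0,0,-40,0,0,0,0,0,-90,0,0,0,0,0,-140,0,0,0,0,0,-140,0,0,0]'>/dev/null; python3 - <<'E'
from h import *
import pickle
D=pickle.load(open("d1.pkl","rb"));T=D["top"];S=D["scene"]
crop(T,290,180,410,300,5,"t8.png");crop(S,230,220,350,330,5,"s8.png")
d=get_image("wrist");pickle.dump(d,open("w3.pkl","wb"));cv2.imwrite("pics/w8.png",d["frame"][:,:,::-1])
E
python3 f.py
```

```text
clock: 12.55
position: [0.4937, -0.0388, 0.1046]
ee_rot: [-0.0, 0.571, 0.821, -0.0]
contact_force: [0.5, -0.1, 0.2]
width: 0.0849
[ 71.3  -2.  246.5] Fx 1.1 Fy 0.4 Fz -0.9 w 0.0858 t 13.1
```

View pics/t8.png

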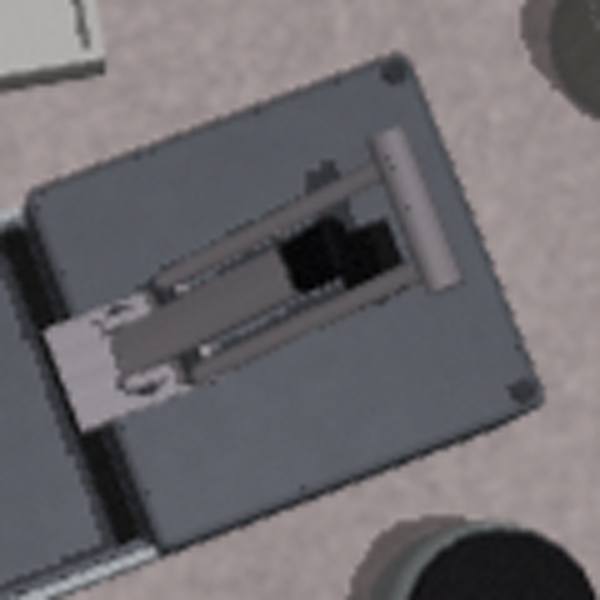

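View pics/s8.png

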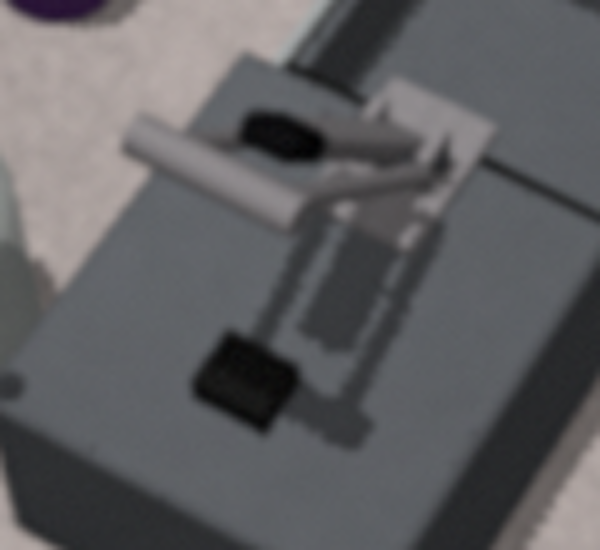

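View pics/w8.png

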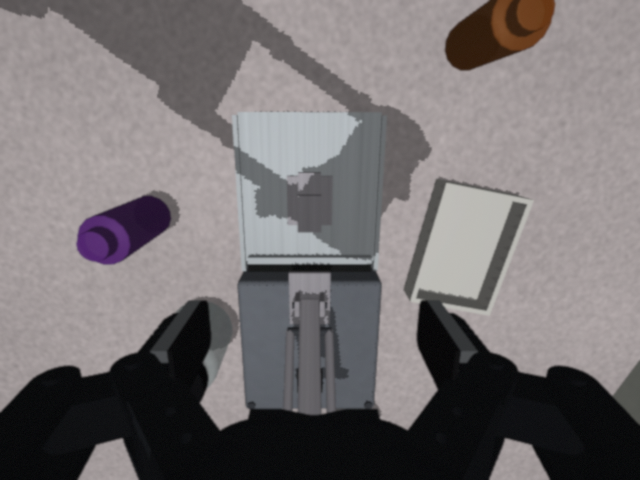

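```bash
python3 - <<'E'
from h import *
import pickle
D=pickle.load(open("d1.pkl","rb"));T=D["top"];S=D["scene"]
t=lambda x,y:(290+(x+.5)/5-.5,180+(y+.5)/5-.5);s=lambda x,y:(230+(x+.5)/5-.5,220+(y+.5)/5-.5)
for a,b in [((415,210),(217,173)),((307,257),(285,136))]:
    P,e=tri(T,t(*a),S,s(*b));print("tri",Cc(P),e)
for z in (140,150,160,170,180,190):
    print(z,Cc(onz(T,t(415,210),z/1e3)),Cc(onz(S,s(217,173),z/1e3)), "levertip",Cc(onz(T,t(307,257),z/1e3)),Cc(onz(S,s(285,136),z/1e3)))
# chain
for L in np.radians([25,30,35,40,45,50,55,60]):
    tip=np.array([-105*np.cos(L),100+105*np.sin(L)])
    h=np.array([-22*np.cos(L)-3*np.sin(L),100+22*np.sin(L)-3*np.cos(L)])
    print(np.degrees(L).round(),tip.round(),"hinge",h.round(1))
E
```

```text
tri [-85.4  -1.1 197.4] 0.0022582849581779378
tri [-53.8  -1.1 172.9] 0.0004632080409433258
140 [-95.9  -5.9 140. ] [-55.5  21.1 140. ] levertip [-58.3  -4.2 140. ] [-36.   11.5 140. ]
150 [-94.2  -4.9 150. ] [-60.6  17.1 150. ] levertip [-57.   -3.2 150. ] [-41.4   7.6 150. ]
160 [-92.5  -3.9 160. ] [-65.7  13.  160. ] levertip [-55.6  -2.2 160. ] [-46.7   3.7 160. ]
170 [-90.8  -2.9 170. ] [-70.8   9.  170. ] levertip [-54.3  -1.2 170. ] [-52.1  -0.2 170. ]
180 [-89.   -1.9 180. ] [-75.9   5.  180. ] levertip [-53.   -0.3 180. ] [-57.5  -4.1 180. ]
190 [-87.3  -0.9 190. ] [-81.   1. 190.] levertip [-51.7   0.7 190. ] [-62.8  -8.  190. ]
25.0 [-95. 144.] hinge [-21.2 106.6]
30.0 [-91. 152.] hinge [-20.6 108.4]
35.0 [-86. 160.] hinge [-19.7 110.2]
40.0 [-80. 167.] hinge [-18.8 111.8]
45.0 [-74. 174.] hinge [-17.7 113.4]
50.0 [-67. 180.] hinge [-16.4 114.9]
55.0 [-60. 186.] hinge [-15.1 116.3]
60.0 [-53. 191.] hinge [-13.6 117.6]
```

```bash
python3 -m jog '[-25,0,-40,0,0,0,-75,0,-54,0,0,0,-125,0,-54,0,0,0,-150,0,-54,0,0,0,-154,0,-54,0,0,0,-154,0,-54,0,0,0]'>/dev/null; python3 f.py; python3 - <<'E'
from h import *
import pickle
d=get_image("wrist");pickle.dump(d,open("w4.pkl","wb"));cv2.imwrite("pics/w9.png",d["frame"][:,:,::-1])
print(proj(d,[W(-83,0,203),W(-83,25,203),W(-83,-25,203)]))
E
```

```text
[-80.7  -1.1 297.8] Fx 0.5 Fy 0.7 Fz 0.6 w 0.0855 t 13.85
[[311.67650866 253.63101481]
 [273.58311111 253.57335158]
 [349.77346419 253.68868343]]
```

View pics/w9.png

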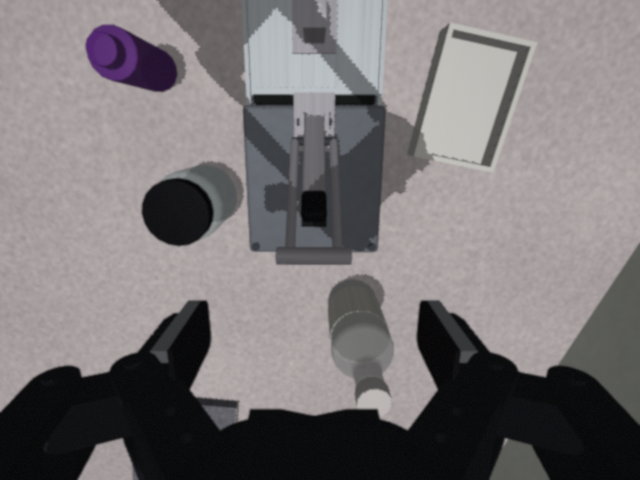

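```bash
python3 - <<'E'
from h import *
import pickle
d=pickle.load(open("w4.pkl","rb"))
print(Cc(onz(d,(374,402),.185)))
for z in(200,203,206): print(Cc(onz(d,(314,256.5),z/1e3)))
print("leverend", [Cc(onz(d,(314,226),z/1e3)) for z in (180,187)])
to(W(-84.5,-1.5,203),down(-1))
E
```

```text
[-217.1  -50.6  185. ]
[-86.1  -1.5 200. ]
[-85.   -1.5 203. ]
[-83.9  -1.5 206. ]
leverend [array([-70.3,  -1.5, 180. ]), array([-68.5,  -1.5, 187. ])]
tool [-80.5  -1.2 298.3] shift [-4.2  0.4 95.3] turn [-0.  -0.1  0.1]
```

```bash
python3 -m jog '[-5,0.4,40,0,0,0,-5,0.4,75,0,0,0,-5,0.4,92,0,0,0,-5,0.4,97,0,0,0,-5,0.4,97,0,0,0]'>/dev/null; python3 f.py; python3 - <<'E'
from h import *
d=get_image("wrist");cv2.imwrite("pics/w10.png",d["frame"][:,:,::-1])
d=get_image("scene");crop(d,200,130,400,330,3,"s10.png")
E
```

```text
[-86.4  -2.1 202.4] Fx 0.1 Fy -0.1 Fz -0.2 w 0.0856 t 14.53
```

View pics/w10.png

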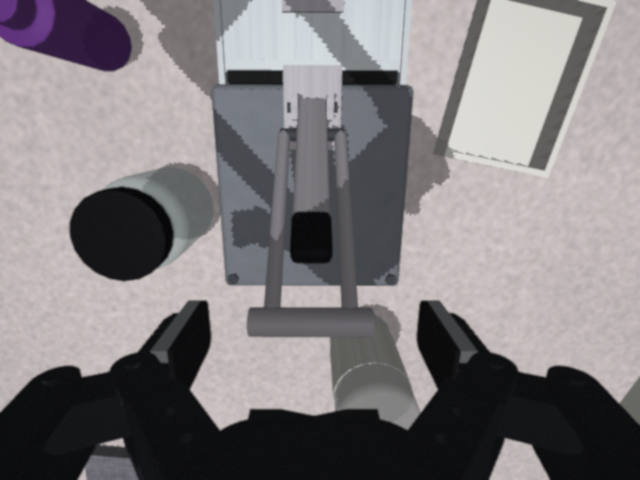

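View pics/s10.png

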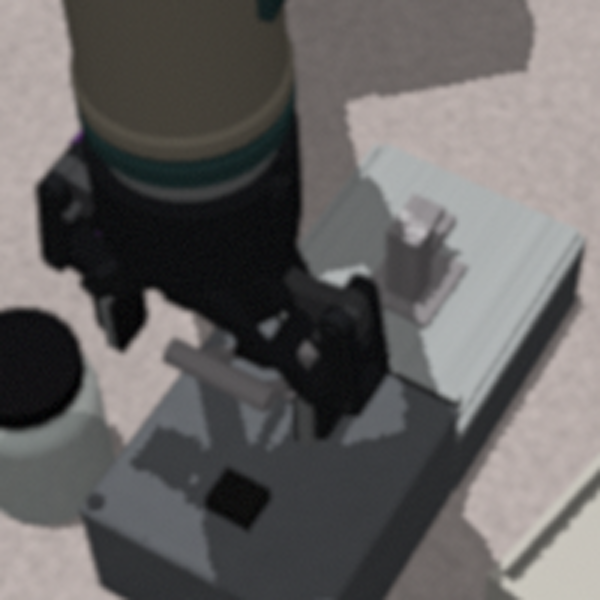

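```bash
python3 -m jog '[1,0,0,0,0,0,1,0,0,0,0,0,1,0,0,0,0,0,1,0,0,0,0,0,1,0,0,0,0,0,1,0,0,0,0,0]' 1 50 >/dev/null; python3 f.py; python3 - <<'E'
from h import *
d=get_image("wrist");cv2.imwrite("pics/w11.png",d["frame"][:,:,::-1])
E
```

```text
[-86.8  -1.3 202.2] Fx -3.1 Fy 5.0 Fz 3.9 w 0.0486 t 15.38
```

View pics/w11.png

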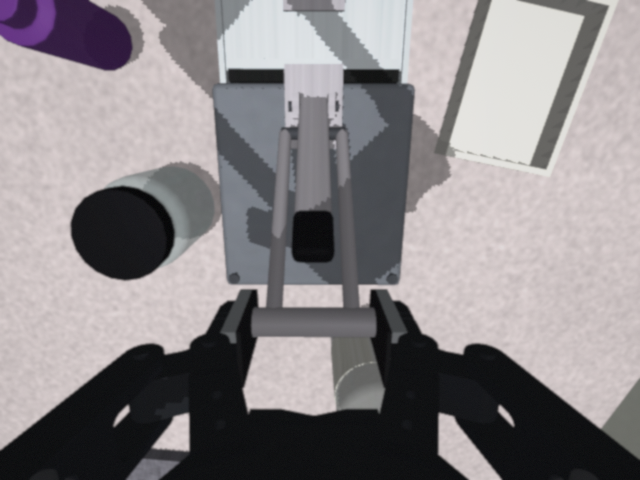

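```bash
python3 - <<'E'
import numpy as np
b0=np.array([-85,201.7])
ph=[130,126,121,116,110,104,98,92,86,80,74,68,62,56,50,45,40,35,30,25,20]
r=np.interp(ph,[20,30,40,50,100,110,118,130],[118,124,128,128.8,129,129.6,130.6,132.4])
for p,R in zip(ph,r):
    a=np.radians(p);b=np.array([R*np.cos(a),100+R*np.sin(a)]);c=np.degrees(np.arccos(min(1,(R*R+493-12100)/(2*R*22.2))))
    print(p,round(R,1),(b-b0).round(0)*[1,-1],"L",round(187.8-p-c))
E
```

```text
130 132.4 [-0.  0.] L 58
126 131.8 [ 8. -5.] L 52
121 131.0 [ 18. -11.] L 50
116 130.4 [ 28. -15.] L 50
110 129.6 [ 41. -20.] L 52
104 129.2 [ 54. -24.] L 56
98 129.0 [ 67. -26.] L 61
92 129.0 [ 80. -27.] L 67
86 128.9 [ 94. -27.] L 73
80 128.9 [107. -25.] L 79
74 128.9 [121. -22.] L 85
68 128.9 [133. -18.] L 91
62 128.8 [145. -12.] L 97
56 128.8 [157.  -5.] L 103
50 128.8 [168.   3.] L 108
45 128.4 [176.  11.] L 112
40 128.0 [183.  19.] L 115
35 126.0 [188.  29.] L 113
30 124.0 [192.  40.] L 111
25 121.0 [195.  51.] L 107
20 118.0 [196.  61.] L 104
```

First half of the arc, up to φ = 92°.

```bash
python3 -m jog '[8,0,-5,0,0,0,18,0,-11,0,0,0,28,0,-15,0,0,0,41,0,-20,0,0,0,54,0,-24,0,0,0,67,0,-26,0,0,0,80,0,-27,0,0,0,80,0,-27,0,0,0]' >/dev/null; python3 f.py; python3 - <<'E'
from h import *
d=get_image("wrist");cv2.imwrite("pics/w12.png",d["frame"][:,:,::-1])
d=get_image("scene");crop(d,200,130,400,330,3,"s12.png")
E
```

```text
[ -4.6  -1.3 228.2] Fx -1.9 Fy 3.7 Fz -3.0 w 0.0484 t 16.43
```

View pics/w12.png

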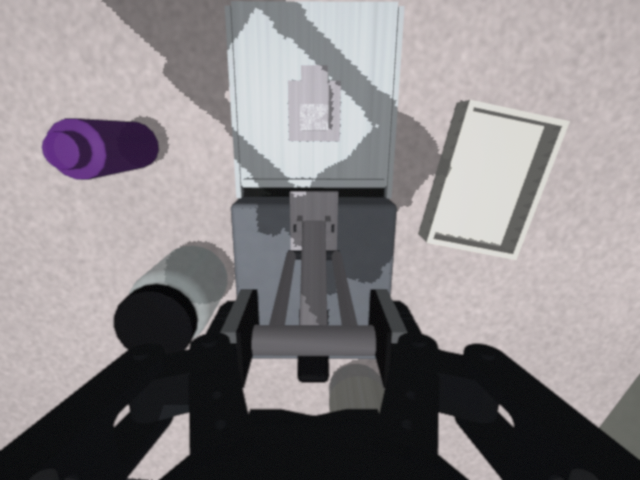

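View pics/s12.png

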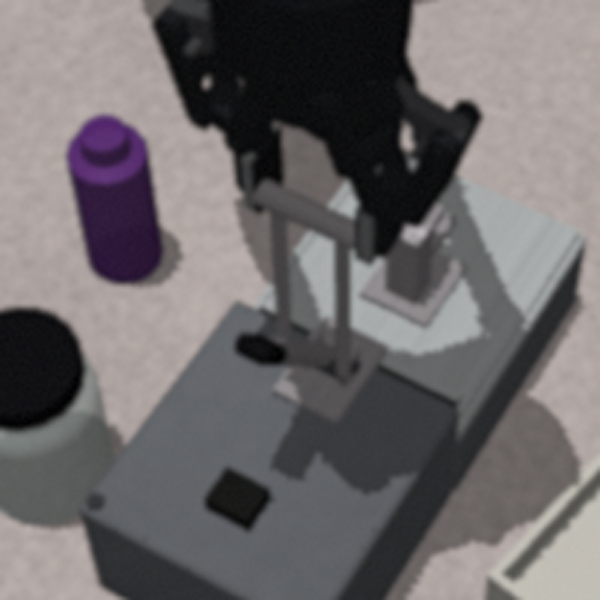

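```bash
python3 -m jog '[0,0,0,0,0,0,8,0,0,0,0,0,19,0,1,0,0,0,32,0,3,0,0,0,45,0,6,0,0,0,58,0,11,0,0,0,70,0,16,0,0,0,82,0,23,0,0,0,93,0,31,0,0,0,93,0,31,0,0,0]' 1 90 >/dev/null; python3 f.py; python3 - <<'E'
from h import *
d=get_image("wrist");cv2.imwrite("pics/w13.png",d["frame"][:,:,::-1])
d=get_image("scene");crop(d,200,130,400,330,3,"s13.png")
E
```

```text
[ 88.9  -2.1 197.1] Fx 1.9 Fy -0.7 Fz 0.5 w 0.0253 t 17.77
```

View pics/w13.png

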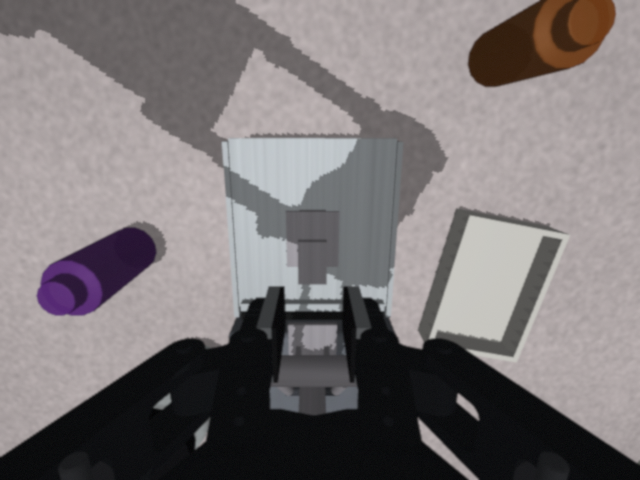

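View pics/s13.png

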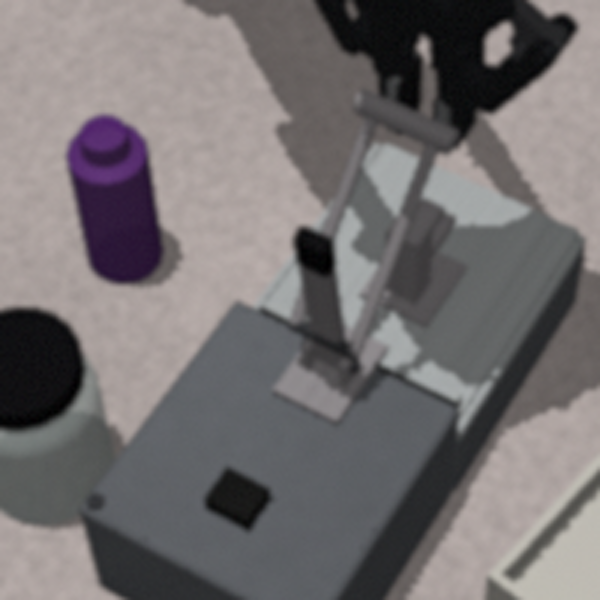

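```bash
python3 -m jog '[8,0,-15,0,0,0,10,0,-50,0,0,0,10,0,-90,0,0,0,10,0,-90,0,0,0]' - 40 >/dev/null;  python3 -m jog '[-20,0,0,0,0,0,-20,0,0,0,0,0,-20,0,0,0,0,0]' 0 >/dev/null; python3 f.py; python3 - <<'E'
from h import *
import pickle
D={n:get_image(n) for n in("wrist","scene")};pickle.dump(D,open("d5.pkl","wb"))
cv2.imwrite("pics/w14.png",D["wrist"]["frame"][:,:,::-1]);crop(D["scene"],200,130,400,330,3,"s14.png")
E
```

```text
[ 76.8  -1.2 286.7] Fx -0.6 Fy -0.6 Fz -0.7 w 0.0545 t 18.75
```

View pics/w14.png

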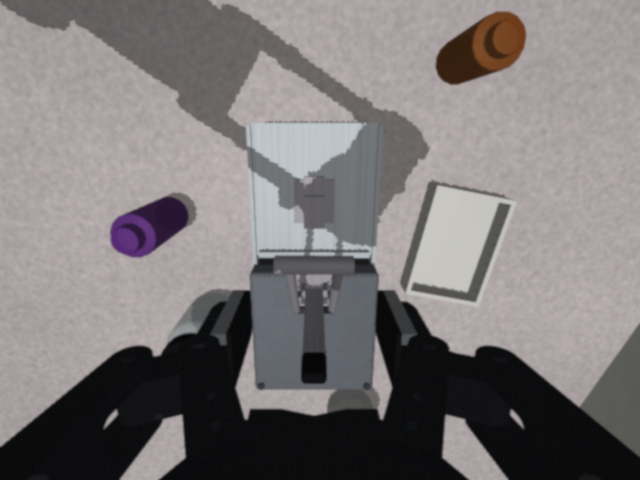

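View pics/s14.png

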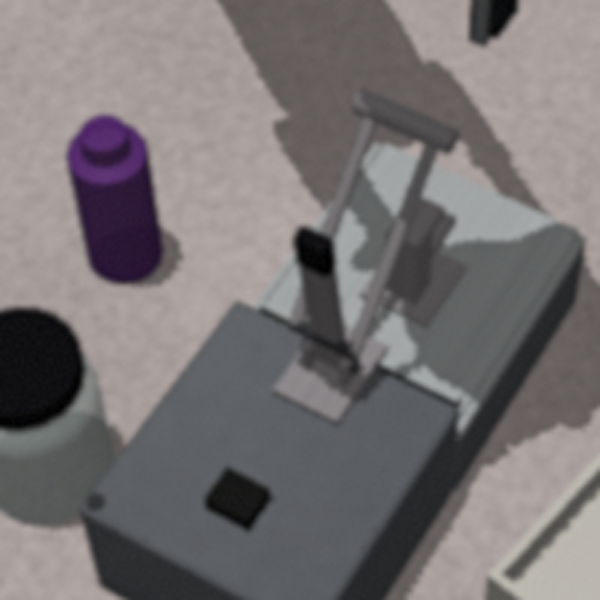

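```bash
python3 - <<'E'
from h import *
import pickle
from scipy.optimize import fsolve
D=pickle.load(open("d5.pkl","rb"));d=D["wrist"]
o,v=ray(d,(314,265));o=np.array(o);c=Cc(o)
for z in (195,200,205,210):
    b=Cc(onz(d,(314,265),z/1e3)); r=np.hypot(b[0],b[2]-100);ph=np.degrees(np.arctan2(b[2]-100,b[0]));a=np.degrees(np.arccos(np.clip((r*r+493-12100)/(2*r*22.2),-1,1)))
    L=187.8-ph-a;e=proj(d,[W(b[0],25+b[1],z),W(b[0],-25+b[1],z)]);print(z,b,"r",r.round(1),"phi",ph.round(1),"L",L.round(1),"width px",(e[1]-e[0])[0].round(1), "tip px",proj(d,[W(-105*np.cos(np.radians(L)),-1.5,100+105*np.sin(np.radians(L)))]).round(0))
s=D["scene"];print("scene",[Cc(onz(s,(200+(407+.5)/3-.5,130+(121+.5)/3-.5),z/1e3)) for z in(195,200,205,210)])
to(W(57,-1.3,200),down(-1))
E
```

```text
195 [ 67.7  -1.6 195. ] r 116.7 phi 54.5 L 66.0 width px 76.5 tip px [[314. 405.]]
200 [ 69.6  -1.6 200. ] r 121.8 phi 55.2 L 79.4 width px 78.3 tip px [[314. 385.]]
205 [ 71.6  -1.6 205. ] r 127.1 phi 55.7 L 95.7 width px 80.2 tip px [[314. 349.]]
210 [ 73.5  -1.6 210. ] r 132.3 phi 56.2 L 131.6 width px 82.2 tip px [[314. 254.]]
scene [array([ 76. ,  -0.9, 195. ]), array([ 72.3,  -2.9, 200. ]), array([ 68.5,  -4.9, 205. ]), array([ 64.7,  -6.9, 210. ])]
tool [ 77.1  -1.4 287. ] shift [-20.2   0.1  87. ] turn [-0.1 -0.1  0. ]
```

```bash
python3 -m jog '[-6,0,10,0,0,0,-6,0,40,0,0,0,-6,0,70,0,0,0,-6,0,82,0,0,0,-6,0,84,0,0,0,-6,0,84,0,0,0]' 0 >/dev/null;  python3 f.py; python3 -m jog '[0,0,0,0,0,0,0,0,0,0,0,0,0,0,0,0,0,0,0,0,0,0,0,0,0,0,0,0,0,0]' 1 50 >/dev/null; python3 f.py; python3 - <<'E'
from h import *
d=get_image("wrist");cv2.imwrite("pics/w15.png",d["frame"][:,:,::-1])
E
```

```text
[ 70.5  -2.2 204.5] Fx 0.1 Fy 0.3 Fz -0.2 w 0.0855 t 19.6
[ 71.5  -1.4 204.1] Fx 3.6 Fy 1.9 Fz 4.9 w 0.0489 t 20.23
```

View pics/w15.png

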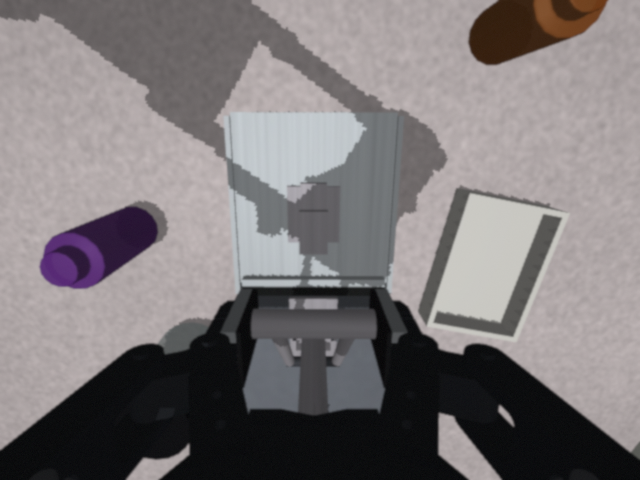

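```bash
python3 -m jog '[8,0,8,0,0,0,17,0,15,0,0,0,23,0,24,0,0,0,29,0,33,0,0,0,29,0,33,0,0,0]' 1 70 >/dev/null;  python3 f.py; python3 - <<'E'
from h import *
d=get_image("wrist");cv2.imwrite("pics/w16.png",d["frame"][:,:,::-1])
E
```

```text
[ 99.8  -1.5 169.9] Fx -2.7 Fy 2.5 Fz 1.5 w 0.0479 t 20.9
```

View pics/w16.png

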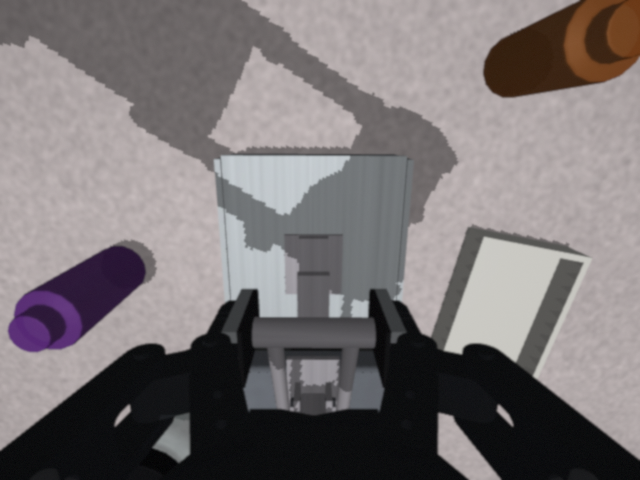

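```bash
python3 -m jog '[5,0,10,0,0,0,8,0,20,0,0,0,11,0,30,0,0,0,13,0,38,0,0,0,13,0,38,0,0,0]' 1 70 >/dev/null;  python3 f.py; python3 - <<'E'
from h import *
d=get_image("wrist");cv2.imwrite("pics/w17.png",d["frame"][:,:,::-1])
d=get_image("scene");crop(d,200,130,400,330,3,"s17.png")
E
```

```text
[113.1  -1.4 132. ] Fx -2.9 Fy 3.9 Fz 1.5 w 0.0480 t 21.57
```

View pics/w17.png

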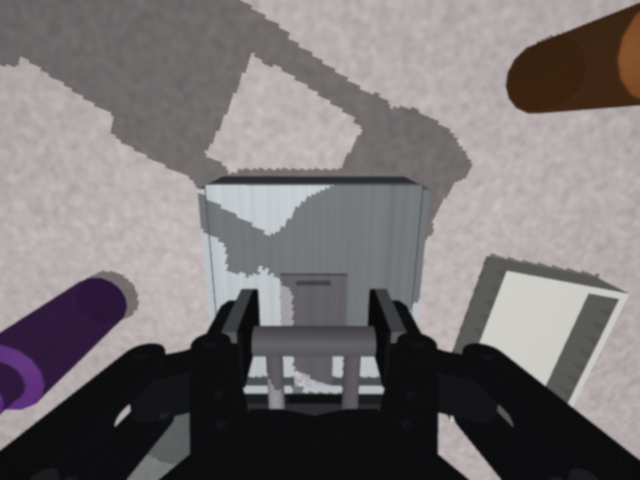

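View pics/s17.png

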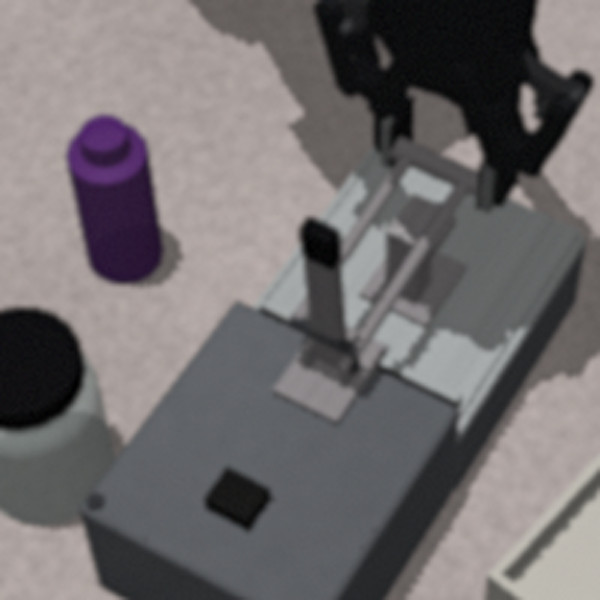

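```bash
python3 -m jog '[0,0,0,0,0,0,0,0,0,0,0,0,-3,0,0,0,0,0,-6.5,0,0,0,0,0,-6.5,0,0,0,0,0]' 0.25 >/dev/null;  python3 f.py;python3 -m jog '[0,0,0,0,0,0,0,0,0,0,0,0,0,0,0,0,0,0,0,0,0,0,0,0]' 1 70 >/dev/null;  python3 f.py; python3 - <<'E'
from h import *
d=get_image("wrist");cv2.imwrite("pics/w18.png",d["frame"][:,:,::-1])
E
```

```text
[106.1  -1.8 132.8] Fx 0.2 Fy 0.3 Fz -0.5 w 0.0640 t 22.3
[106.5  -1.4 132.7] Fx -0.1 Fy 1.4 Fz 1.0 w 0.0479 t 22.8
```

View pics/w18.png

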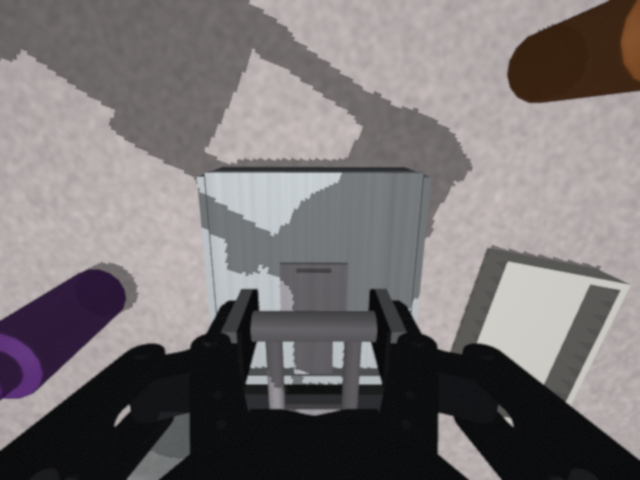

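```bash
python3 -m jog '[1.5,0,8,0,0,0,2,0,16,0,0,0,3,0,24,0,0,0,3,0,31,0,0,0,3,0,34.5,0,0,0,3,0,34.5,0,0,0]' 1 70 >/dev/null;  python3 f.py; python3 - <<'E'
from h import *
d=get_image("wrist");cv2.imwrite("pics/w19.png",d["frame"][:,:,::-1])
d=get_image("scene");crop(d,260,120,380,240,5,"s19.png")
E
```

```text
[109.   -1.6  98. ] Fx -3.6 Fy 2.9 Fz 3.1 w 0.0480 t 23.6
```

View pics/w19.png

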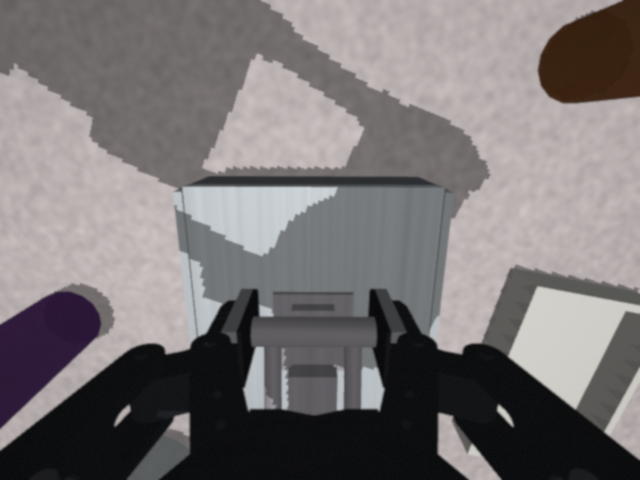

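View pics/s19.png

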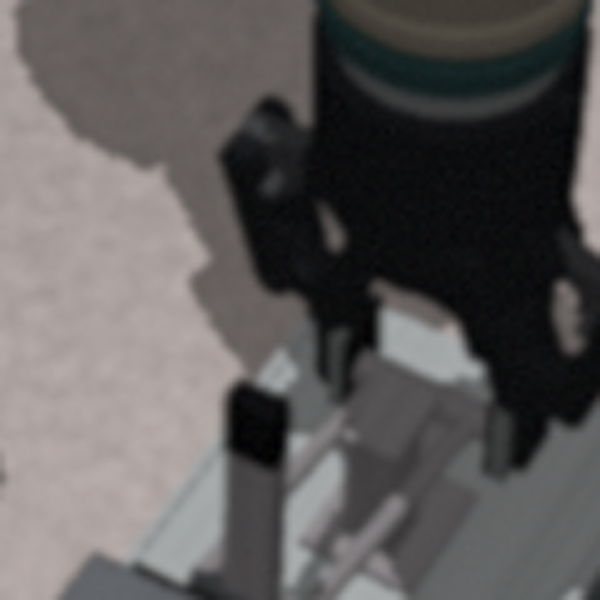

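```bash
python3 -m jog '[-3,0,1,0,0,0,-7,0,1.5,0,0,0,-11,0,1.5,0,0,0,-14,0,1.5,0,0,0,-16,0,1.5,0,0,0,-16,0,1.5,0,0,0]' 1 70 >/dev/null;  python3 f.py; python3 - <<'E'
from h import *
d=get_image("wrist");cv2.imwrite("pics/w20.png",d["frame"][:,:,::-1])
d=get_image("scene");crop(d,220,120,380,280,4,"s20.png")
E
```

```text
[97.8 -1.3 96.6] Fx 10.0 Fy 0.5 Fz 6.2 w 0.0479 t 24.45
```

View pics/w20.png

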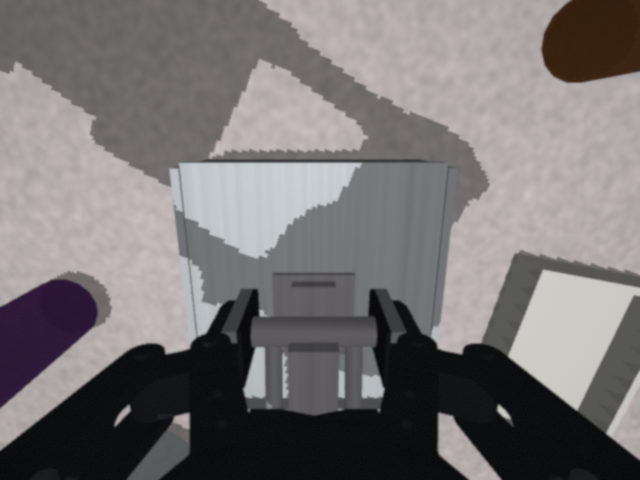

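View pics/s20.png

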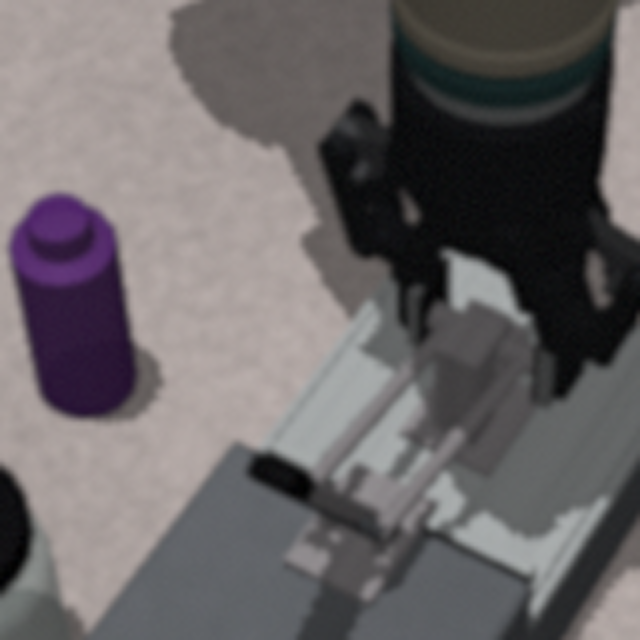

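```bash
python3 - <<'E'
from h import *
d=get_image("wrist")
crop(d,220,230,420,420,4,"w20c.png")
for v in(340,346,350): print(v,Cc(onz(d,(313,v),.114)),Cc(onz(d,(313,v),.108)),Cc(onz(d,(313,v),.1005)))
print("bar", [Cc(onz(d,(313,v),.0965)) for v in (318,332)])
print("cover +x edge",Cc(onz(d,(313,162),.060)),"expect 152+q")
E
python3 f.py
```

```text
340 [103.   -1.3 114. ] [ 99.2  -1.3 108. ] [ 94.4  -1.3 100.5]
346 [100.6  -1.3 114. ] [ 96.6  -1.3 108. ] [ 91.7  -1.3 100.5]
350 [ 99.   -1.3 114. ] [ 95.   -1.3 108. ] [ 89.9  -1.3 100.5]
bar [array([101.7,  -1.3,  96.5]), array([95.5, -1.3, 96.5])]
cover +x edge [159.4  -1.4  60. ] expect 152+q
[97.8 -1.3 96.6] Fx 10.0 Fy 0.7 Fz 6.2 w 0.0479 t 24.6
```

View pics/w20c.png

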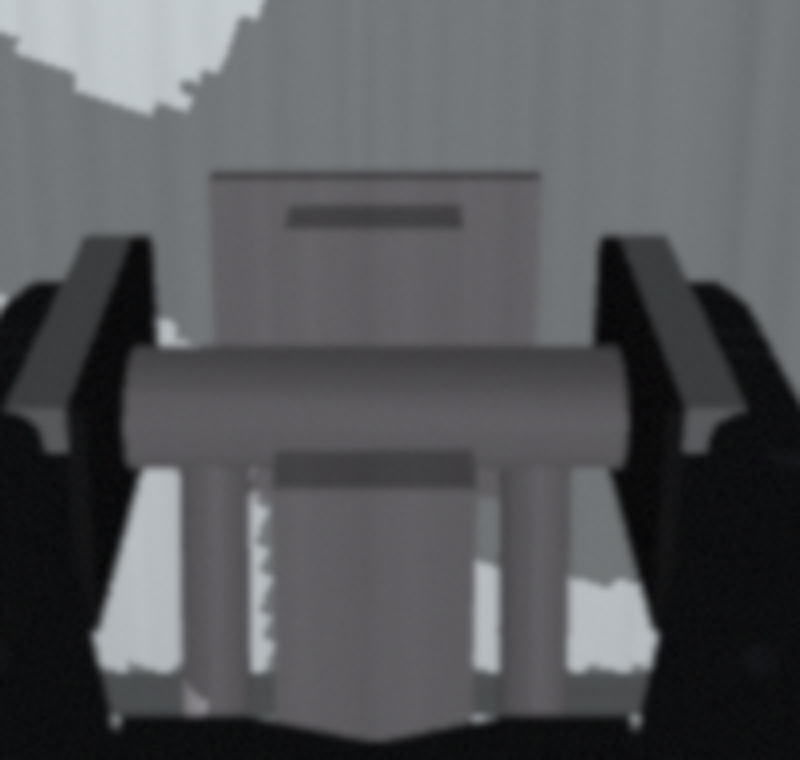

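```bash
python3 -m jog '[-3,0,0,0,0,0,-6,0,0,0,0,0,-6,0,0,0,0,0]' 1 70 >/dev/null;  python3 f.py; python3 - <<'E'
from h import *
d=get_image("wrist")
crop(d,220,230,420,420,4,"w21c.png")
E
```

```text
[93.8 -1.2 96.6] Fx 15.4 Fy -1.2 Fz 8.8 w 0.0483 t 24.98
```

View pics/w21c.png

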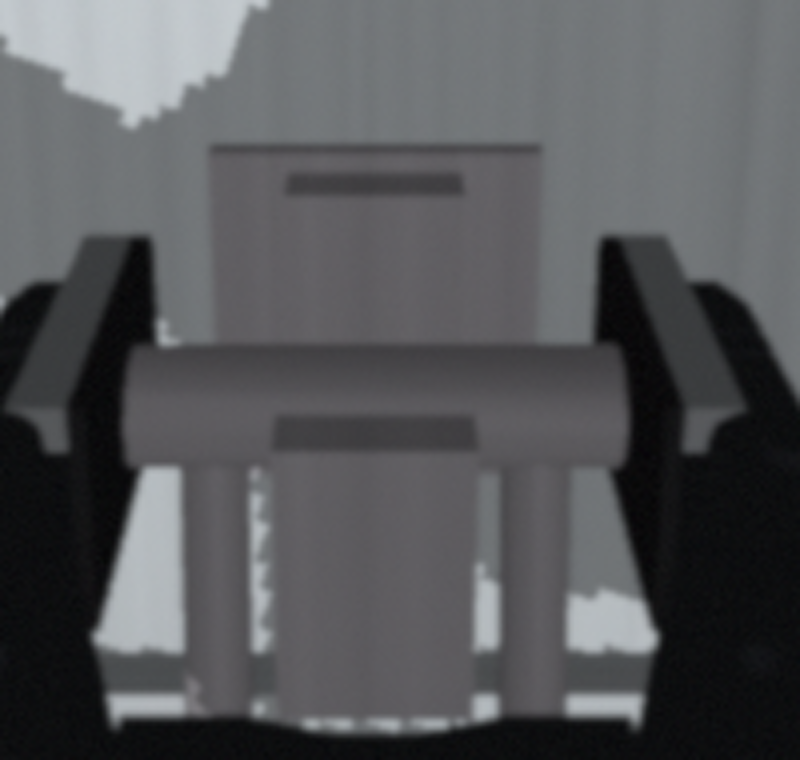

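```bash
python3 -m jog '[-2,0,0,0,0,0,-3,0,0,0,0,0,-3,0,0,0,0,0]' 1 70 >/dev/null;  python3 f.py; python3 -m jog '[0,0,0,0,0,0,0,0,0,0,0,0,0,0,0,0,0,0,0,0,0,0,0,0]' 0 >/dev/null;  python3 f.py; python3 - <<'E'
from h import *
d=get_image("wrist")
cv2.imwrite("pics/w22.png",d["frame"][:,:,::-1])
E
```

```text
[92.8 -1.2 96.5] Fx 21.0 Fy -2.3 Fz 9.9 w 0.0482 t 25.4
[84.1 -1.8 96.7] Fx -0.5 Fy 0.3 Fz -0.3 w 0.0854 t 25.9
```

View pics/w22.png

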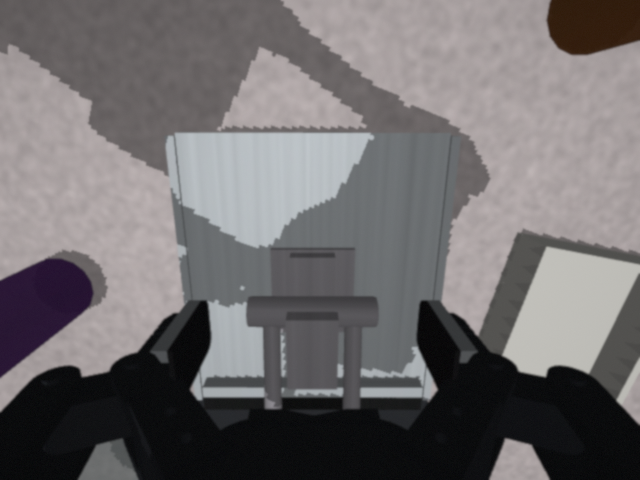

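```bash
python3 -m jog '[0,0,-40,0,0,0,0,0,-100,0,0,0,0,0,-150,0,0,0,-50,0,-180,0,0,0,-100,0,-190,0,0,0,-110,0,-190,0,0,0,-110,0,-190,0,0,0]' >/dev/null;  python3 f.py; python3 - <<'E'
from h import *
d=get_image("wrist")
cv2.imwrite("pics/w23.png",d["frame"][:,:,::-1])
for L in(40,45,50,55):
    a=np.radians(L);print(L,proj(d,[W(-105*np.cos(a),-1.5,100+105*np.sin(a))]).round(0))
d=get_image("scene");crop(d,200,130,400,330,3,"s23.png")
E
```

```text
[-25.6  -1.3 286. ] Fx 0.3 Fy -0.2 Fz 0.5 w 0.0853 t 26.82
40 [[314. 308.]]
45 [[314. 305.]]
50 [[314. 301.]]
55 [[314. 295.]]
```

View pics/w23.png

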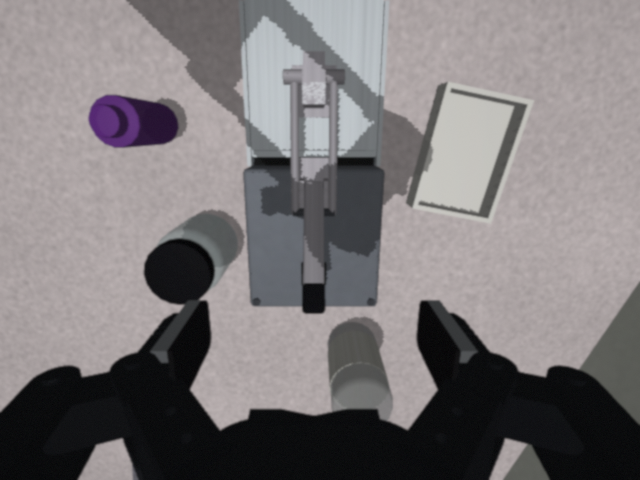

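View pics/s23.png

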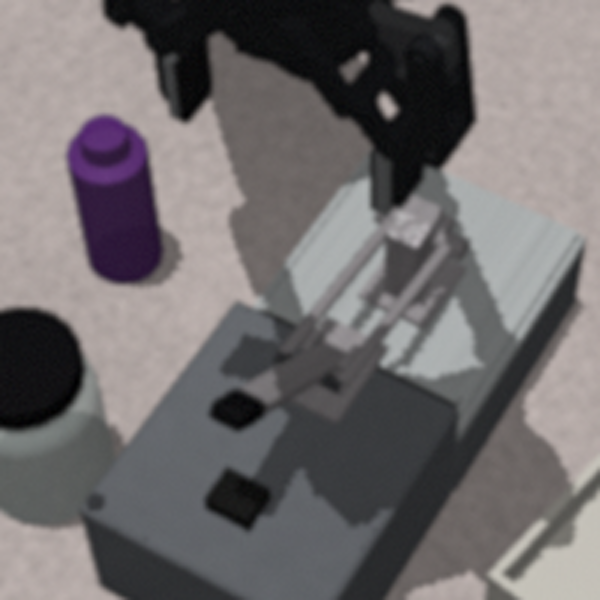

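```bash
python3 -m jog '[-15,0,0,0,0,0,-30,0,0,0,0,0,-36,0,0,0,0,0,-36,0,0,0,0,0,-36,0,40,0,0,0,-36,0,72,0,0,0,-36,0,80,0,0,0,-36,0,80,0,0,0]' 1 60 >/dev/null;  python3 f.py; python3 - <<'E'
from h import *
d=get_image("wrist")
cv2.imwrite("pics/w24.png",d["frame"][:,:,::-1])
E
```

```text
[-61.5  -1.9 207. ] Fx -1.1 Fy 0.2 Fz 0.8 w 0.0002 t 27.93
```

View pics/w24.png

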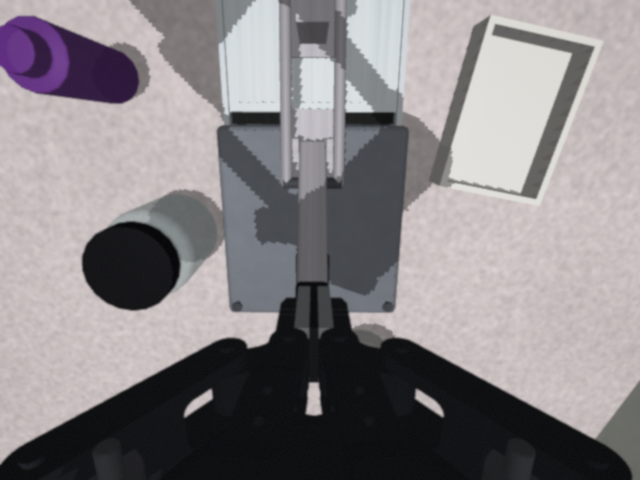

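Fingers are over the lever's black end. Press in two stages.

```bash
python3 -m jog '[-2,0,14,0,0,0,-4,0,26,0,0,0,-7,0,37,0,0,0,-11,0,49,0,0,0,-14,0,58,0,0,0,-17,0,66,0,0,0,-17,0,66,0,0,0]' >/dev/null;  python3 f.py; python3 - <<'E'
from h import *
d=get_image("scene");crop(d,200,130,400,330,3,"s25.png")
E
```

```text
[-78.3  -1.2 139.7] Fx 0.1 Fy -0.1 Fz -0.1 w -0.0000 t 28.85
```

View pics/s25.png

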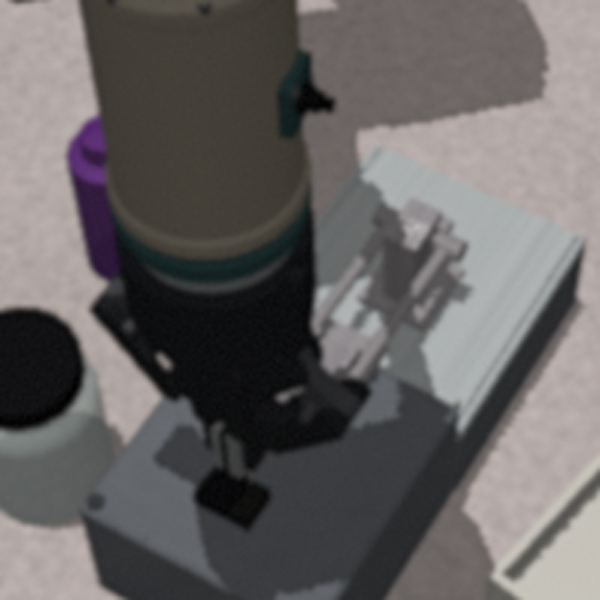

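```bash
python3 - <<'E'
from h import *
d=get_image("wrist")
cv2.imwrite("pics/w25.png",d["frame"][:,:,::-1])
d=get_image("scene");crop(d,290,180,370,260,7,"s25b.png")
E
```

```text
(no output)
```

View pics/w25.png

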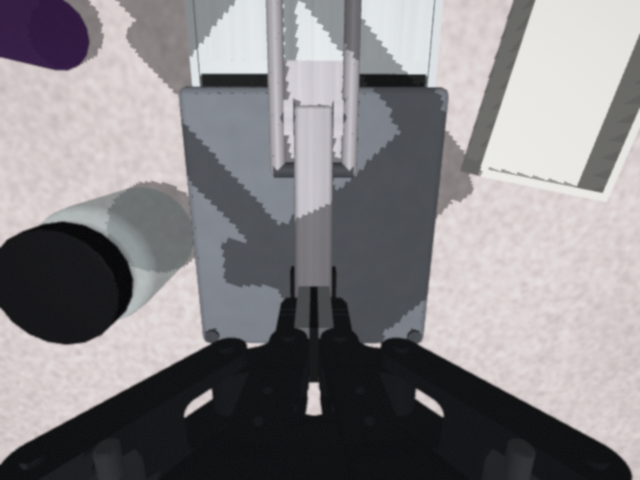

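View pics/s25b.png

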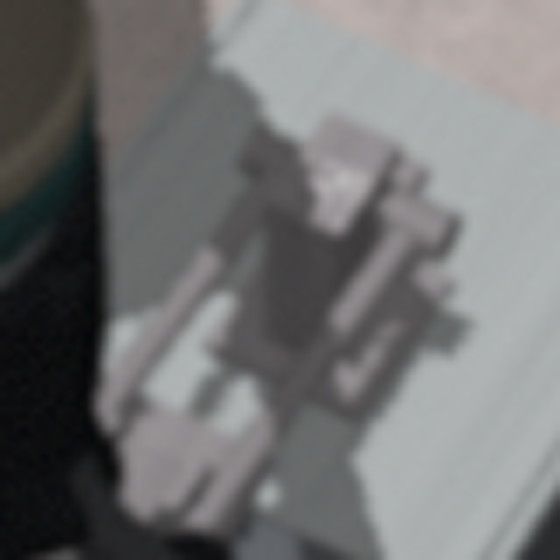

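```bash
python3 -m jog '[-2,0,6,0,0,0,-4,0,11,0,0,0,-4,0,15,0,0,0,-4,0,15,0,0,0]' >/dev/null;  python3 f.py;  python3 -m jog '[0,0,2,0,0,0,0,0,2,0,0,0]' >/dev/null;  python3 f.py; python3 -m jog '[0,0,2,0,0,0,0,0,2,0,0,0]' >/dev/null;  python3 f.py
```

```text
[-82.6  -1.5 125.3] Fx -0.2 Fy -0.3 Fz 0.0 w -0.0004 t 29.5
[-82.7  -1.7 124. ] Fx 0.3 Fy 1.3 Fz 1.7 w 0.0001 t 29.75
[-82.8  -1.7 123.7] Fx 1.7 Fy 3.0 Fz 10.8 w 0.0003 t 30.0
```

```bash
python3 -m jog '[0,0,2,0,0,0,0,0,4,0,0,0,0,0,4,0,0,0]' >/dev/null;  python3 f.py; python3 -m jog '[0,0,-10,0,0,0,0,0,-60,0,0,0,0,0,-120,0,0,0,0,0,-160,0,0,0,0,0,-160,0,0,0]' >/dev/null;  python3 f.py; python3 - <<'E'
from h import *
d=get_image("wrist")
cv2.imwrite("pics/w26.png",d["frame"][:,:,::-1])
d=get_image("scene");crop(d,200,130,400,330,3,"s26.png")
E
```

```text
[-82.8  -1.9 123.2] Fx 6.1 Fy 6.7 Fz 29.5 w -0.0001 t 30.38
[-83.9  -3.2 281.5] Fx -0.6 Fy 0.7 Fz -0.0 w 0.0001 t 31.0
```

View pics/w26.png

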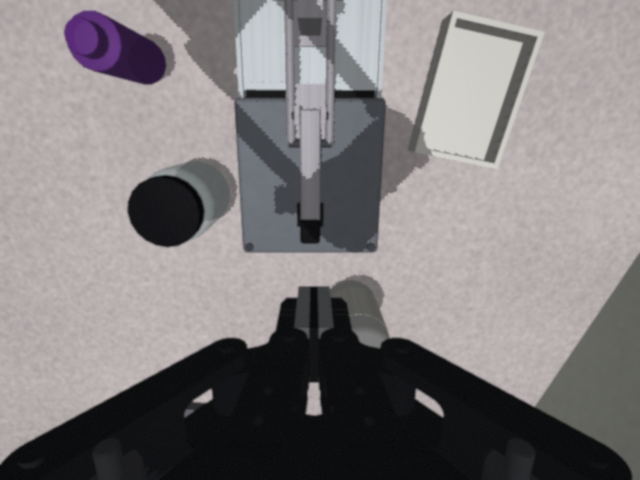

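View pics/s26.png

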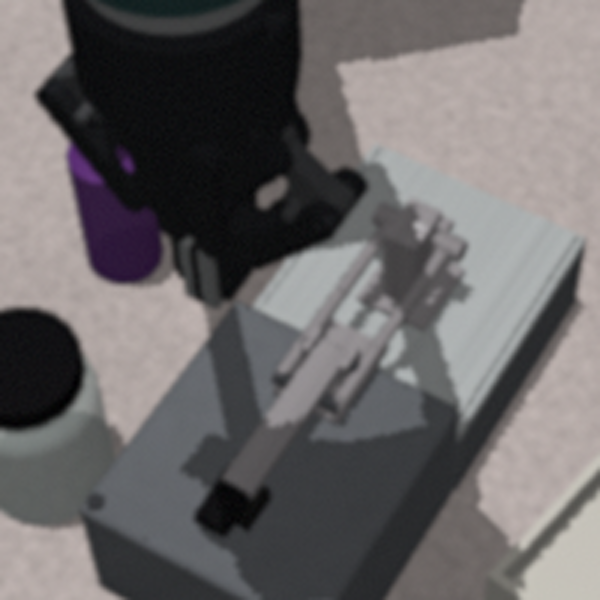

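```bash
python3 -m jog '[40,0,0,0,0,0,95,0,0,0,0,0,145,0,0,0,0,0,165,0,0,0,0,0,168,0,40,0,0,0,168,0,70,0,0,0,168,0,70,0,0,0]' >/dev/null;  python3 f.py; python3 - <<'E'
from h import *
import pickle
d=get_image("wrist");pickle.dump(d,open("w27.pkl","wb"))
cv2.imwrite("pics/w27.png",d["frame"][:,:,::-1])
E
```

```text
[8.610e+01 2.000e-01 2.047e+02] Fx 0.2 Fy -1.1 Fz 0.3 w -0.0001 t 31.98
```

View pics/w27.png

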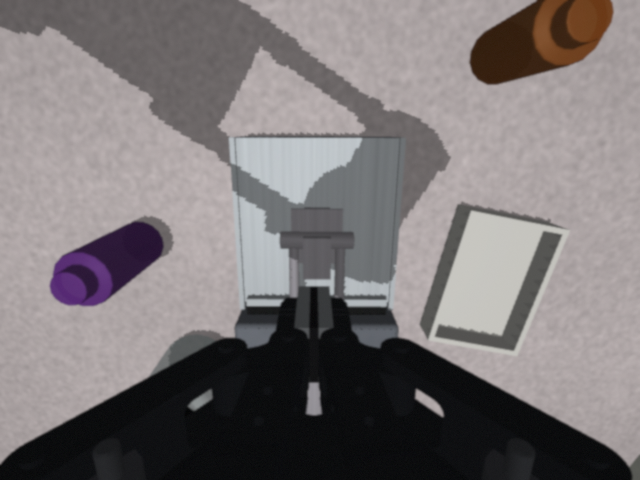

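```bash
python3 - <<'E'
from h import *
import pickle
d=pickle.load(open("w27.pkl","rb"));crop(d,225,120,415,330,2.85,"w27c.png")
for v in(136,137,138): print("cover end",v,Cc(onz(d,(316,v),.060)))
print("cover front?",[Cc(onz(d,(316,v),.060)) for v in(299,307,310)])
for v in(232,236,240,244,248): print(v,"z114",Cc(onz(d,(316,v),.114)),"z108",Cc(onz(d,(316,v),.108)),"z97",Cc(onz(d,(316,v),.097)))
E
```

```text
cover end 136 [157.5  -0.9  60. ]
cover end 137 [156.8  -0.9  60. ]
cover end 138 [156.1  -0.9  60. ]
cover front? [array([26.3, -1.3, 60. ]), array([18.9, -1.3, 60. ]), array([16. , -1.3, 60. ])]
232 z114 [ 99.8  -1.  114. ] z108 [ 98.1  -1.  108. ] z97 [95. -1. 97.]
236 z114 [ 97.2  -1.  114. ] z108 [ 95.4  -1.  108. ] z97 [92.2 -1.  97. ]
240 z114 [ 94.5  -1.  114. ] z108 [ 92.7  -1.  108. ] z97 [89.3 -1.  97. ]
244 z114 [ 91.8  -1.  114. ] z108 [ 89.9  -1.  108. ] z97 [86.4 -1.1 97. ]
248 z114 [ 89.1  -1.  114. ] z108 [ 87.2  -1.  108. ] z97 [83.5 -1.1 97. ]
```

View pics/w27c.png

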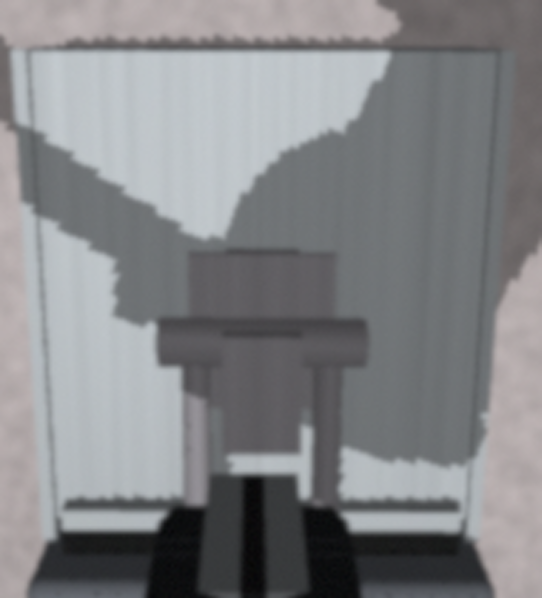

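```bash
python3 -m jog '[0,0,-50,0,0,0,0,-40,-100,0,0,0,0,-80,-100,0,0,0,0,-140,-100,0,0,0,0,-180,-100,0,0,0,0,-180,-100,0,0,0,0,-180,-100,0,0,0,0,-180,-100,0,0,0]' >/dev/null;  python3 f.py; python3 - <<'E'
from h import *
d=get_image("scene");cv2.imwrite("pics/s28.png",d["frame"][:,:,::-1]);crop(d,220,140,380,360,2.7,"s28c.png")
d=get_image("top");cv2.imwrite("pics/t28.png",d["frame"][:,:,::-1])
E
```

```text
[ 84.8 177.3 308.2] Fx -0.3 Fy -0.4 Fz 0.0 w 0.0000 t 33.02
```

View pics/s28.png

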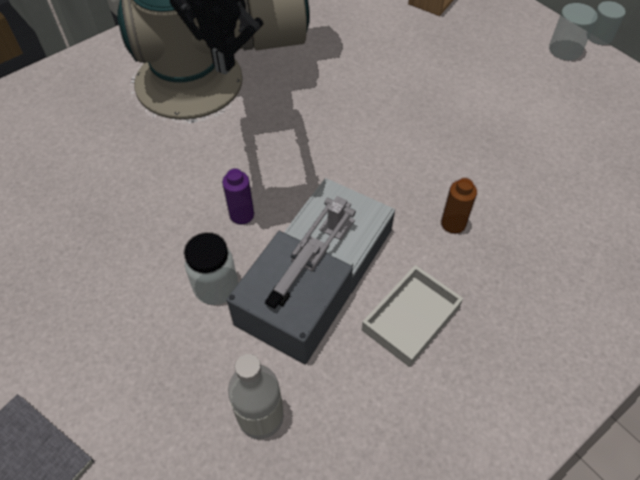

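View pics/s28c.png

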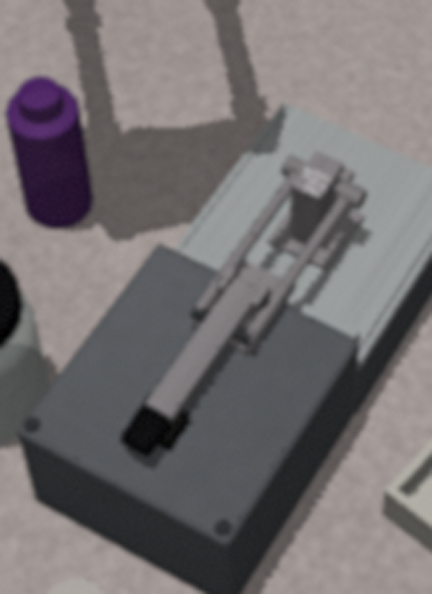

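View pics/t28.png

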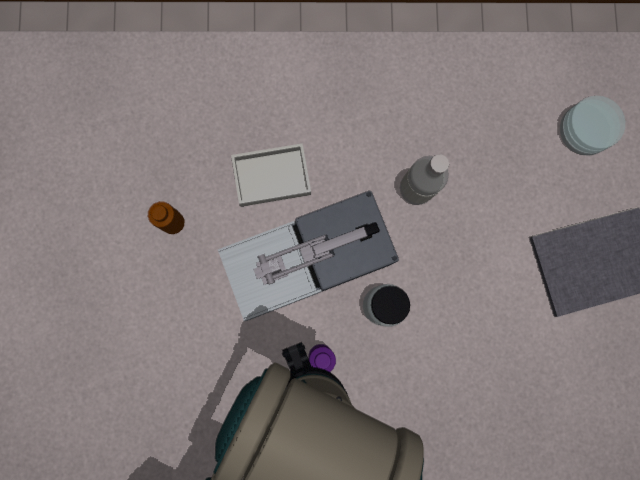

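```bash
python3 -c "
from rig import *
print(sign_off())"
```

```text
the job is handed in; nothing more can be done
None
```

The case is shut and latched, and I handed the job in at about 33 s, inside the 69 s limit. The sign-off gave no verdict.

**What I did, in order:**
1. Lifted the amber bottle out and stood it upright on the table, well clear of the case.
2. Slid the cover against its seal by the keeper post. Resistance began where the seal should be and rose to about 10 N.
3. Carried the loop over the keeper and pulled the bar in under the lip until it stopped.
4. Pressed the lever flat with the closed fingertips, up to about 30 N, then backed off.

**Last checks:**
- **Latch:** After the gripper left, the lever stayed flat and the bar was under the lip.
- **Cover:** The latch drew the cover in by about 2.5 mm. That puts the opening at roughly 3 to 4 mm, within the 2 to 4 mm expected.
- **Other objects:** The bottle is standing. The jar, water bottle, tray and purple look-alike are where they were in the first pictures.
- **Robot:** The arm is clear of everything, and the highest wrist force I read was about 31 N.

**What did not go cleanly:**
- The loop bar slid in the grasp during the carry and once came right out. I regrasped it twice; nothing else was disturbed.
- The scene camera disagreed with the top camera by up to about 10 mm in places, so I relied on the top and wrist views.
- Positions read from the wrist camera were good to about 1 to 2 mm, so the cover opening is an estimate.

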